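# Clear and rub down a kiln slab

### The job

Clear the kiln slab by turning each vase lying on it upside down over a peg of the drying rack, set down gently with its rim on the rack base, one vase to a peg. Then carry the rubbing block well clear of the slab and lay it, long side across the slab and centred on its width, at the left end (the robot's left, the +y end) and rub the slab in one unbroken stroke to the right end and back to the left end, flat and pressed with a steady 10 N or so in all, lifting it off only there at the left end. Finally put the block back flat on its rubber mat, well within its edges, and leave the bowl, jar and cup alone.

Things in the scene. Friction and masses are not known exactly. Their poses are not given: they have to be found in the camera images.
- cradle: the low wooden board (170 x 360 mm, 12 mm thick, fixed to the bench) that carries the kiln slab on foam-rubber feet. Origin: middle of its underside, on the bench; x across it (away from the robot), y lengthwise towards the robot's left, z up.
- slab (a joint): how far the kiln slab is pressed down into its foam feet, m: 0 unloaded, grows downwards, stop at 0.020. Spring of 1200 N/m: 10 N sinks it 8.3 mm; it stays level wherever it is pressed.
- slab_top (a point): middle of the top face of the kiln slab, a pale flat slab 200 mm (x) x 400 mm (y) x 14 mm; the top is 52 mm above the bench when unloaded. Axes as the cradle's; it sinks with the slab.
- vase1: white square vase, 52 x 52 mm outside, 130 mm long, walls and bottom 5 mm (opening 42 x 42 mm, 125 mm deep), about 220 g; lies on the slab at first. Origin: middle of the face it then lies on, 26 mm below the centre line, 65 mm from either end; x along the vase to its closed bottom (the open mouth, at -x, first faces the robot), z up through it. May be absent (None from the start).
- vase2: white square vase, 52 x 52 mm outside, 130 mm long, walls and bottom 5 mm (opening 42 x 42 mm, 125 mm deep), about 220 g; lies on the slab at first. Origin: middle of the face it then lies on, 26 mm below the centre line, 65 mm from either end; x along the vase to its closed bottom (the open mouth, at -x, first faces the robot), z up through it. May be absent (None from the start).
- vase3: white square vase, 52 x 52 mm outside, 130 mm long, walls and bottom 5 mm (opening 42 x 42 mm, 125 mm deep), about 220 g; lies on the slab at first. Origin: middle of the face it then lies on, 26 mm below the centre line, 65 mm from either end; x along the vase to its closed bottom (the open mouth, at -x, first faces the robot), z up through it. May be absent (None from the start).
- vase1_foot (a point): vase1: centre of the outside of its closed bottom, axes as the vase's
- vase2_foot (a point): vase2: centre of the outside of its closed bottom, axes as the vase's
- vase3_foot (a point): vase3: centre of the outside of its closed bottom, axes as the vase's
- vase1_mouth (a point): vase1: centre of its open mouth, level with the rim, axes as the vase's
- vase2_mouth (a point): vase2: centre of its open mouth, level with the rim, axes as the vase's
- vase3_mouth (a point): vase3: centre of its open mouth, level with the rim, axes as the vase's
- rack: drying rack fixed to the bench: wooden base 85 mm (x) x 310 mm (y) x 15 mm with three upright pegs in a row along y, 110 mm apart, each 20 mm thick, top 120 mm above the bench. Origin: middle of the underside; y to the robot's left. A vase seated mouth-down over a peg stands with its rim on the base, its bottom up 145 mm above the bench.
- peg1 (a point): foot of the left peg, on its axis at the top of the rack base (15 mm above the bench)
- peg2 (a point): foot of the middle peg, on its axis at the top of the rack base (15 mm above the bench)
- peg3 (a point): foot of the right peg, on its axis at the top of the rack base (15 mm above the bench)
- mat: thin black rubber mat on the bench, fixed, 170 mm (x) x 150 mm (y), 4 mm thick. Origin: middle of its underside.
- block: rubbing block: a grey stone sole 120 mm (x) x 66 mm (y) x 22 mm under a wooden grip bar 90 mm (x) x 28 mm (y) that rises from 22 to 68 mm above the underside; about 360 g. Origin: middle of its underside; x along the block, z up.
- bowl: bystander: white bowl, 120 mm across, 55 mm high; origin under its centre
- jar: bystander: white jar, 72 mm across, 100 mm high; origin under its centre
- mug: bystander: white cup, 84 mm across, 90 mm high; origin under its centre

How it is judged:
By the outcome, as a careful person would: the job done as asked, in the order asked, and still so for the second after the job is handed in, with the robot touching nothing.
Of vase1, vase2, vase3 only 2 to 3 are there at a start; the rules pass over those that are not, and their reading is None.
At some moment in a run one of vase1, vase2, vase3, block may be knocked a few centimetres aside while the robot is not near it.
It also fails if it takes over 210 s, if anything falls off the work surface, if the arm or the gripper's body presses on something with over 40 N, if the wrist force passes 120 N, or if a joint passes its speed limit or range.

### The arm

A 7-joint arm with a two-finger parallel gripper is mounted at the origin on the work surface. World frame = base frame: x ahead of the robot, y to its left, z up, the work surface at z = 0. Lengths are in m, angles in rad, forces in N, time in s.
With the tool pointing down it reaches from about 0.425 to 0.925 m from the base axis. Payload 6.8 kg.
Tool frame: the origin (TCP) lies midway between the tips of the shut fingers; the grasp point (between the pads) lies 19 mm behind it; z points along the fingers, y is the line along which they close (so a half turn about z gives the same grasp; the last joint's range is limited). The gripper opens to 85 mm and grips with 20 to 120 N. Pads are 22 mm wide; open, the fingers measure 114 mm over their backs; the gripper's body (76 mm by 85 mm) begins 54 mm behind the grasp point. The pads swing forward as they close: fully open they stand 13 mm farther back than shut.
Start: joints at [-1.268, 0.477, 0.022, 1.555, -0.011, 1.109, -0.083], TCP at [0.27, 0.619, 0.209] pointing down, gripper open.
Joint ranges: [-2.96, 2.96], [-0.34, 2.1], [-1.41, 1.46], [0.24, 2.44], [-1.37, 4.51], [0.17, 1.92], [-2.96, 2.96]. Speed limits (rad/s): [2.39, 2.39, 3.14, 3.14, 3.14, 3.14, 3.14].

### API

Orientations are given as a unit quaternion [w, x, y, z].
In Python, from workcell import env gives the robot as it stands. The module is installed in compiled form; this text tells all that it offers.
- The arm moves only by the shell command python3 -m pendant 'ROWS' [OPENING]. ROWS is JSON, a list of rows, each an object with "xyz": the shift along the world's x, y, z normalised to -1 to 1, where 1 is 10 cm, a list of three; "angular": the turn, a rotation vector about the world's x, y, z normalised to -1 to 1, where 1 is 360 degrees, a list of three. A call has 1 to 12 rows; each row is the pose to reach, as a shift and turn from the pose commanded when the call began, turning the shorter way round; what a row does not reach only later rows make up. A row lasts 1/8 s, in which the tool goes at most 62.5 mm and 10.7 degrees, less where a joint would pass 70% of its speed; a pose out of reach is approached as far as the arm can. A call with a number of a shift or a turn outside -1 to 1 is refused whole. A call with a gripper value outside its range is refused whole. OPENING is the closure, from 0 (fully open) to 1 (shut), set as the call begins (- or left out, the last holds). The fingers move at their own pace and stop on an object; the grip force is fixed at half the most. Time passes only in rows, so rows that repeat a pose let the fingers close. It gives the time, the measured TCP pose, the force, the opening and the grip force at its end, in the units of the state.
- env.read_state(): the state, without advancing time (a new reading comes with each control period).
- env.camera(name): name is "scene" or "top"; returns a dict with "image" (420x560x3 uint8, blue, green, red), "intrinsics" (3x3 intrinsics, pixels), "T" (4x4, takes a point from camera to world coordinates). Camera axes: x right, y up, looking along -z (the intrinsics and any distortion apply to the point x, -y, -z); pixel columns grow to the right and rows downward; lengths in m; the calibration is good to about 2 mm. A picture is of the moment at which its call begins. There is no depth.
- env.close_job(): hands the job in; it is judged then, once.
Trained networks look in the newest picture that a camera, given by its name, has taken for a name from the list of things; names that differ only in an ending like _2 or _b are one class to them, and where a whole thing is asked for, a point or a joint stands for the part that bears it (a point fixed in the world has none). Each returns a list of dicts, best first, with "score" (0 to 1); they miss things now and then, are a little off and sometimes report something else, mostly with a low value. They report only what shows in the picture. A call takes as long as a camera call.
- env.masks_of(camera, query): "pixels" (420x560 bool, what is visible of it) and "extent" ([left, top, right, bottom] as shares, 0 to 1, of the picture: columns of its width, rows of its height, round what is visible of it).
- env.place_of(camera, query): "centre" ([row, column] as shares, 0 to 1, of the picture: columns of its width, rows of its height: a listed point, or the origin of a listed thing).
The state is a dict: "t": time; "joints": joint angles; "dq": joint speeds; "joint_efforts": joint torques, N m; "eef_pos": TCP position; "eef_rot": TCP orientation; "contact_force": force on the tool from outside, world axes, zero at the start; "moment": the same for the moment, N m; "finger_gap": finger opening in m; "grasp_force": force on a finger pad.
Only numpy, scipy, OpenCV 4.12 (cv2) and the standard library are available. Lean on these libraries where they do the work, as an engineer would, in place of code of your own. Each camera call takes 0.05 s, during which the arm holds its last target. There are 200 camera calls.

## Working session

There is one attempt and no reset: what is moved stays moved. The work goes in short steps, Python scripts to look and compute and a shell command to move; the robot and the scene stay as the last step left them, time stands still between calls to the robot, and variables do not carry over. Pictures are saved under pics/ and viewed, at most 14 in all, crops included, and the job is handed in when it is done.

```bash
mkdir -p pics; cat > h.py <<'E'
import numpy as np, cv2
from workcell import env
def ray(c,u,v):
    K=np.array(c["intrinsics"]);T=np.array(c["T"])
    d=np.linalg.inv(K)@[u,v,1]; d=np.array([d[0],-d[1],-d[2]])
    return T[:3,3],T[:3,:3]@d
def at(c,u,v,z):
    o,d=ray(c,u,v); return o+d*(z-o[2])/d[2]
def proj(c,p):
    T=np.array(c["T"]);q=T[:3,:3].T@(np.array(p)-T[:3,3]);q=np.array(c["intrinsics"])@[q[0],-q[1],-q[2]];return q[:2]/q[2]
def place(c,n,q,z,k=3):
    return [(round(r["score"],2),np.round(at(c,r["centre"][1]*560,r["centre"][0]*420,z),4).tolist(),np.round([r["centre"][1]*560,r["centre"][0]*420]).tolist()) for r in env.place_of(n,q)[:k]]
E
python3 - <<'E'
from h import *
Z=dict(slab_top=.052,vase1=.052,vase2=.052,vase3=.052,vase1_foot=.078,vase1_mouth=.078,vase2_foot=.078,vase2_mouth=.078,vase3_foot=.078,vase3_mouth=.078,peg1=.015,peg2=.015,peg3=.015,rack=0,mat=0,block=.004,bowl=0,jar=0,mug=0,cradle=0)
for n in("top","scene"):
    c=env.camera(n);cv2.imwrite(f"pics/{n}0.png",c["image"]);print(n,np.round(c["T"],3).tolist(),np.round(c["intrinsics"],1).tolist())
    for q,z in Z.items():print(q,place(c,n,q,z))
s=env.read_state();print(s)
E
```

```text
top [[-0.023, 0.984, -0.176, 0.404], [-1.0, -0.024, -0.002, -0.006], [-0.006, 0.176, 0.984, 1.04], [0.0, 0.0, 0.0, 1.0]] [[410.7, 0.0, 276.0], [0.0, 410.7, 212.6], [0.0, 0.0, 1.0]]
slab_top []
vase1 [(0.92, [0.494, -0.1729, 0.052], [347.0, 247.0]), (0.64, [0.437, -0.2873, 0.052], [396.0, 270.0]), (0.62, [0.5003, -0.0413, 0.052], [292.0, 245.0])]
vase2 [(0.92, [0.494, -0.1729, 0.052], [347.0, 247.0]), (0.64, [0.437, -0.2873, 0.052], [396.0, 270.0]), (0.62, [0.5003, -0.0413, 0.052], [292.0, 245.0])]
vase3 [(0.92, [0.494, -0.1729, 0.052], [347.0, 247.0]), (0.64, [0.437, -0.2873, 0.052], [396.0, 270.0]), (0.62, [0.5003, -0.0413, 0.052], [292.0, 245.0])]
vase1_foot [(0.8, [0.5638, -0.0515, 0.078], [296.0, 218.0])]
vase1_mouth [(0.67, [0.4402, -0.0198, 0.078], [284.0, 270.0])]
vase2_foot [(0.64, [0.5517, -0.1973, 0.078], [358.0, 221.0]), (0.61, [0.5048, -0.0445, 0.078], [294.0, 242.0]), (0.22, [0.5634, -0.0535, 0.078], [297.0, 218.0])]
vase2_mouth [(0.65, [0.4254, -0.1622, 0.078], [346.0, 275.0]), (0.31, [0.5504, -0.1887, 0.078], [354.0, 222.0])]
vase3_foot [(0.68, [0.5088, -0.2915, 0.078]
[... 3174 characters left out ...]
oints': array([-1.26812732,  0.47700247,  0.02243982,  1.55545525, -0.01151624,
        1.10929539, -0.08309401]), 'dq': array([ 0.00062948, -0.00035101, -0.00020809,  0.00025493,  0.00048902,
       -0.00044798,  0.00146102]), 'joint_efforts': array([ 1.75325281e-04, -5.96311426e+01,  1.60645790e+00, -2.81541502e+01,
        1.24728709e-02,  1.62154345e-03, -3.72639732e-06]), 'eef_pos': array([0.26954719, 0.61883243, 0.20868364]), 'eef_rot': array([-6.58624101e-06,  2.03972130e-01,  9.78976695e-01, -1.49935638e-05]), 'contact_force': array([-0.0068102 , -1.32677715,  0.42151323]), 'moment': array([-0.06474189,  0.02528965,  0.01149895]), 'grasp_force': 0.0, 'finger_gap': 0.0855034892015808}
```

View pics/top0.png

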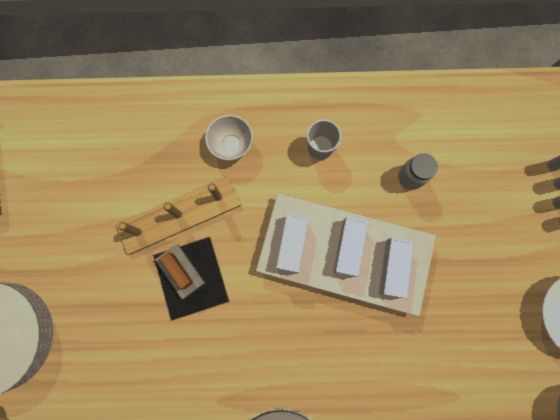

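View pics/scene0.png

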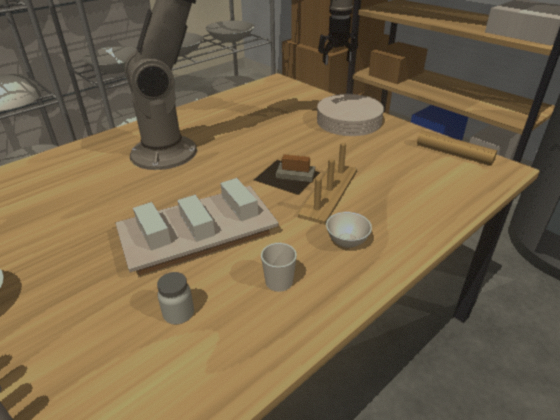

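Top view: slab spans pixels (258–434, 196–313), carrying three vases (292,245), (350,247) and (398,268). The rack is at (180,215) with pegs at (217,194), (172,211) and (127,229), and the block is on the mat at (180,272). The scene view agrees, and bowl, cup and jar are beyond the slab.

```bash
cat >> h.py <<'E'
from scipy.optimize import minimize
def box(x0,x1,y0,y1,z0,z1):return np.array([[x,y,z] for x in(x0,x1) for y in(y0,y1) for z in(z0,z1)])
SH=dict(vase=[box(-.065,.065,-.026,.026,0,.052)],block=[box(-.06,.06,-.033,.033,0,.022),box(-.045,.045,-.014,.014,.022,.068)],
 mat=[box(-.085,.085,-.075,.075,0,.004)],slab=[box(-.1,.1,-.2,.2,-.014,0)],
 stand=[box(-.026,.026,-.026,.026,0,.13)],
 rack=[box(-.0425,.0425,-.155,.155,0,.015)]+[box(-.009,.009,y-.009,y+.009,.015,.12) for y in(-.11,0,.11)])
def sil(c,parts,p,z):
    S=4;m=np.zeros((420*S//2,560*S//2),np.uint8);R=np.array([[np.cos(p[2]),-np.sin(p[2])],[np.sin(p[2]),np.cos(p[2])]])
    for b in parts:
        w=np.c_[b[:,:2]@R.T+p[:2],b[:,2]+z]
        h=cv2.convexHull(np.array([(proj(c,q)+.5)*2-.5 for q in w],np.float32));cv2.fillConvexPoly(m,np.round(h*16).astype(np.int32),1,cv2.LINE_8,4)
    return m>0
def fit(cams,masks,kind,p0,z):
    M=[cv2.resize(m.astype(np.uint8),(1120,840),interpolation=cv2.INTER_NEAREST)>0 for m in masks]
    def f(q):
        p=[q[0],q[1],q[2]*.2];return sum(1-(s&m).sum()/max((s|m).sum(),1) for s,m in((sil(c,SH[kind],p,z),m) for c,m in zip(cams,M)))/len(M)
    q0=np.array([p0[0],p0[1],p0[2]/.2]);best=None
    for d in(.02,.008,.003):
        r=minimize(f,q0,method="Nelder-Mead",options=dict(initial_simplex=np.vstack([q0]+[q0+d*e for e in np.eye(3)*[1,1,3]]),xatol=2e-4,fatol=1e-4));q0=r.x
    return np.round([r.x[0],r.x[1],r.x[2]*.2],4).tolist(),round(float(r.fun),3)
def masks(n,q,p,c,tol=25):
    """mask whose centroid is nearest projected p"""
    u=proj(c,p);b=None
    for r in env.masks_of(n,q):
        m=r["pixels"]
        if m.sum()<30: continue
        v=np.array(np.nonzero(m))[::-1].mean(1);d=np.hypot(*(v-u))
        if d<tol and(b is None or d<b[0]):b=(d,m)
    return None if b is None else b[1]
def locate(C,q,kind,p0,z,zc):
    cs=[];ms=[]
    for n,c in C.items():
        m=masks(n,q,[p0[0],p0[1],zc],c)
        if m is not None:cs.append(c);ms.append(m)
    out=[fit(cs,ms,kind,p0,z)] if cs else []
    for c,m in zip(cs,ms): out.append(fit([c],[m],kind,p0,z))
    return out
E
python3 - <<'E'
from h import *
C={n:env.camera(n) for n in("top","scene")}
for q,k,p,z,zc in[("vase1","vase",(.506,-.038,-.25),.052,.08),("vase2","vase",(.498,-.177,-.25),.052,.08),("vase3","vase",(.441,-.283,-.2),.052,.08),("rack","rack",(.59,.25,.43),0,.01),("block","block",(.45,.247,.6),.004,.03),("slab_top","slab",(.485,-.165,-.22),.052,.052),("mat","mat",(.436,.212,.2),0,0)]:
    print(q,locate(C,q,k,p,z,zc))
E
```

```text
vase1 [([0.5042, -0.0391, -0.2244], 0.093), ([0.5037, -0.0388, -0.2215], 0.05), ([0.5101, -0.0443, -0.2408], 0.101)]
vase2 [([0.4934, -0.1763, -0.2409], 0.098), ([0.4921, -0.1736, -0.2394], 0.076), ([0.4986, -0.1791, -0.2476], 0.071)]
vase3 [([0.4417, -0.2786, -0.204], 0.081), ([0.4409, -0.2775, -0.2205], 0.047), ([0.4492, -0.2817, -0.1981], 0.049)]
rack [([0.5912, 0.2456, 0.4086], 0.053), ([0.5916, 0.2456, 0.3977], 0.037), ([0.5907, 0.2471, 0.4087], 0.062)]
block [([0.4473, 0.2386, 0.6088], 0.109), ([0.4483, 0.2387, 0.6049], 0.073), ([0.4453, 0.2392, 0.6112], 0.143)]
slab_top [([0.4825, -0.1705, -0.2824], 0.363), ([0.4801, -0.1682, -0.2894], 0.321), ([0.4879, -0.1732, -0.2886], 0.362)]
mat [([0.4306, 0.2145, 0.3017], 0.431), ([0.4309, 0.2149, 0.2909], 0.351), ([0.4304, 0.2092, 0.2226], 0.52)]
```

```bash
python3 -m pendant '[{"xyz":[0.5,-0.5,0.5],"angular":[0,0,0]},{"xyz":[1,-1,1],"angular":[0,0,0]},{"xyz":[1,-1,1],"angular":[0,0,0]},{"xyz":[1,-1,1],"angular":[0,0,0]}]'; python3 -c "
from h import *
s=env.read_state();print(s['joints'],s['eef_rot'])"
```

```text
t: 3.4
eef_pos: [0.3744, 0.5167, 0.3121]
eef_rot: [0.002, 0.208, 0.978, 0.002]
contact_force: [-0.2, 0.1, -0.9]
finger_gap: 0.0852
grasp_force: 0.0
[-1.09485722  0.3387032   0.07004474  1.52731362 -0.0221802   1.27088929
  0.13037735] [0.00187899 0.20751503 0.97822739 0.00227235]
```

```bash
python3 -m pendant '[{"xyz":[1,-1,0],"angular":[0,0,0.13]},{"xyz":[1,-1,0],"angular":[0,0,0.13]},{"xyz":[1,-1,0],"angular":[0,0,0.13]},{"xyz":[1,-1,0],"angular":[0,0,0.13]},{"xyz":[1,-1,0],"angular":[0,0,0.13]},{"xyz":[1,-1,0],"angular":[0,0,0.13]}]'>/dev/null;  python3 -m pendant '[{"xyz":[0.5,-1,0],"angular":[0.065,-0.153,0]},{"xyz":[0.5,-1,0],"angular":[0.065,-0.153,0]},{"xyz":[0.5,-1,0],"angular":[0.065,-0.153,0]},{"xyz":[0.5,-1,0],"angular":[0.065,-0.153,0]},{"xyz":[0.5,-1,0],"angular":[0.065,-0.153,0]},{"xyz":[0.5,-1,0],"angular":[0.065,-0.153,0]},{"xyz":[0.5,-1,0],"angular":[0.065,-0.153,0]},{"xyz":[0.5,-1,0],"angular":[0.065,-0.153,0]}]'; cat >> h.py <<'E'
from scipy.spatial.transform import Rotation as Ro
def st():
    s=env.read_state();w,x,y,z=s["eef_rot"];R=Ro.from_quat([x,y,z,w]).as_matrix()
    print("t",round(s["t"],2),"q",np.round(s["joints"],2),"\ntcp",np.round(s["eef_pos"],4),"x",np.round(R[:,0],3),"y",np.round(R[:,1],3),"z",np.round(R[:,2],3),"F",np.round(s["contact_force"],1),"gap",round(float(s["finger_gap"]),4),"gf",round(float(s["grasp_force"]),1));return s,R
E
python3 -c "
from h import *
st()"
```

```text
t: 5.15
eef_pos: [0.5308, 0.3031, 0.3079]
eef_rot: [0.457, -0.164, 0.872, 0.062]
contact_force: [-0.3, -0.2, 0.3]
finger_gap: 0.085
grasp_force: 0.0
t 5.15 q [-0.78 -0.03 -0.09  2.34  1.69  0.44 -0.42] 
tcp [0.5308 0.3031 0.3079] x [-0.527 -0.23  -0.818] y [-0.343  0.938 -0.042] z [ 0.777  0.258 -0.574] F [-0.3 -0.2  0.3] gap 0.085 gf 0.0
```

```bash
python3 -m pendant '[{"xyz":[0.0,0,-0.5],"angular":[0.031,-0.076,0]},{"xyz":[0.0,0,-0.5],"angular":[0.031,-0.076,0]},{"xyz":[0.0,0,-0.5],"angular":[0.031,-0.076,0]},{"xyz":[0.0,0,-0.5],"angular":[0.031,-0.076,0]},{"xyz":[0.0,0,-0.5],"angular":[0.031,-0.076,0]},{"xyz":[0.0,0,-0.5],"angular":[0.031,-0.076,0]},{"xyz":[0.0,0,-0.5],"angular":[0.031,-0.076,0]},{"xyz":[0.0,0,-0.5],"angular":[0.031,-0.076,0]}]' >/dev/null; python3 -c "
from h import *
st()"
```

```text
t 6.15 q [ 0.16  1.13 -1.41  2.43  2.72  1.81 -0.46] 
tcp [0.5701 0.3382 0.2515] x [-0.104 -0.05  -0.993] y [-0.306  0.952 -0.015] z [ 0.946  0.302 -0.114] F [-0.2  0.7  0.6] gap 0.085 gf 0.0
```

```bash
python3 -m pendant '[{"xyz":[0.35,-0.9,-0.6],"angular":[-0.025,0.06,0]},{"xyz":[0.35,-0.9,-0.6],"angular":[-0.025,0.06,0]},{"xyz":[0.35,-0.9,-0.6],"angular":[-0.025,0.06,0]},{"xyz":[0.35,-0.9,-0.6],"angular":[-0.025,0.06,0]},{"xyz":[0.35,-0.9,-0.6],"angular":[-0.025,0.06,0]},{"xyz":[0.35,-0.9,-0.6],"angular":[-0.025,0.06,0]},{"xyz":[0.35,-0.9,-0.6],"angular":[-0.025,0.06,0]},{"xyz":[0.35,-0.9,-0.6],"angular":[-0.025,0.06,0]}]' >/dev/null; python3 -c "
from h import *
st()"
```

```text
t 7.15 q [ 0.48  0.76 -1.39  2.38  2.3   1.09 -0.46] 
tcp [0.6046 0.2491 0.1984] x [-0.449 -0.202 -0.871] y [-0.323  0.945 -0.053] z [ 0.833  0.257 -0.489] F [-0.7  0.8 -0.8] gap 0.0851 gf 0.0
```

```bash
cat >> h.py <<'E'
def rot(phi,tilt):
    """tool frame: closing axis at azimuth phi+90deg, tool z tilted from down by tilt (deg) towards azimuth phi"""
    f,t=np.radians(phi),np.radians(tilt);z=np.array([np.sin(t)*np.cos(f),np.sin(t)*np.sin(f),-np.cos(t)]);y=np.array([-np.sin(f),np.cos(f),0])
    return np.c_[np.cross(y,z),y,z]
BK=.025
def go(g,phi,tilt,bk=None):
    """g: wanted grasp point (pads)"""
    s,R=st();Rt=rot(phi,tilt);tcp=np.array(g)+(BK if bk is None else bk)*Rt[:,2]
    d=(tcp-s["eef_pos"])/.1;r=Ro.from_matrix(Rt@R.T).as_rotvec()
    print("GO tcp",np.round(tcp,4),"xyz",np.round(d,3),"ang",np.round(r/2/np.pi,4),"rows",round(max(np.linalg.norm(d)/.625,np.degrees(np.linalg.norm(r))/10.7),1))
E
python3 -c "
from h import *
go((.5235,-.0435,.2),-12.9,0)"
```

```text
t 7.15 q [ 0.48  0.76 -1.39  2.38  2.3   1.09 -0.46] 
tcp [0.6046 0.2491 0.1984] x [-0.449 -0.202 -0.871] y [-0.323  0.945 -0.053] z [ 0.833  0.257 -0.489] F [-0.7  0.8 -0.8] gap 0.0851 gf 0.0
GO tcp [ 0.5235 -0.0435  0.175 ] xyz [-0.811 -2.926 -0.234] ang [-0.0012  0.1709 -0.0842] rows 6.4
```

```bash
python3 -m pendant '[{"xyz":[-0.4,-0.5,0.8],"angular":[0,0.171,-0.084]},{"xyz":[-0.4,-1,0.8],"angular":[0,0.171,-0.084]},{"xyz":[-0.4,-1,0.8],"angular":[0,0.171,-0.084]},{"xyz":[-0.4,-1,0.8],"angular":[0,0.171,-0.084]},{"xyz":[-0.4,-1,0.8],"angular":[0,0.171,-0.084]},{"xyz":[-0.4,-1,0.8],"angular":[0,0.171,-0.084]},{"xyz":[-0.4,-1,0.8],"angular":[0,0.171,-0.084]},{"xyz":[-0.4,-1,0.8],"angular":[0,0.171,-0.084]}]' >/dev/null; python3 -m pendant '[{"xyz":[-0.3,-1,0],"angular":[0,0,0]},{"xyz":[-0.3,-1,0],"angular":[0,0,0]},{"xyz":[-0.3,-1,0],"angular":[0,0,0]}]' >/dev/null; python3 -c "
from h import *
go((.5235,-.0435,.2),-12.9,-30)"
```

```text
t 8.53 q [ 0.86  0.38 -1.33  1.84  0.48  1.15  0.78] 
tcp [0.5345 0.0444 0.2778] x [-0.979  0.164 -0.123] y [0.165 0.986 0.004] z [ 0.122 -0.017 -0.992] F [-0.1 -0.3 -0.7] gap 0.0856 gf 0.0
GO tcp [ 0.5113 -0.0407  0.1783] xyz [-0.232 -0.851 -0.995] ang [ 0.0194  0.1011 -0.0089] rows 3.5
```

```bash
python3 -m pendant '[{"xyz":[-0.23,-0.85,-0.9],"angular":[0.019,0.101,-0.009]},{"xyz":[-0.23,-0.85,-0.9],"angular":[0.019,0.101,-0.009]},{"xyz":[-0.23,-0.85,-0.9],"angular":[0.019,0.101,-0.009]},{"xyz":[-0.23,-0.85,-0.9],"angular":[0.019,0.101,-0.009]},{"xyz":[-0.23,-0.85,-0.9],"angular":[0.019,0.101,-0.009]},{"xyz":[-0.23,-0.85,-0.9],"angular":[0.019,0.101,-0.009]}]' >/dev/null;  python3 -c "
from h import *
C={n:env.camera(n) for n in('top','scene')}
print(locate(C,'vase1','vase',(.504,-.039,-.23),.052,.08))
cv2.imwrite('pics/a.png',np.hstack([C['scene']['image'][120:340,50:390]]))
go((.5235,-.0435,.084),-12.9,-30)"
```

```text
[([0.5054, -0.0395, -0.2305], 0.09), ([0.5038, -0.0387, -0.2216], 0.063), ([0.5116, -0.0439, -0.235], 0.046)]
t 9.47 q [ 0.68  0.81 -1.09  1.54  0.4   1.65  0.88] 
tcp [ 0.5119 -0.0364  0.1898] x [-0.848  0.189  0.495] y [0.219 0.976 0.002] z [-0.483  0.11  -0.869] F [-0.2  0.3  0.1] gap 0.0851 gf 0.0
GO tcp [ 0.5113 -0.0407  0.0623] xyz [-0.005 -0.043 -1.275] ang [-0.0001  0.0009 -0.0007] rows 2.0
```

View pics/a.png

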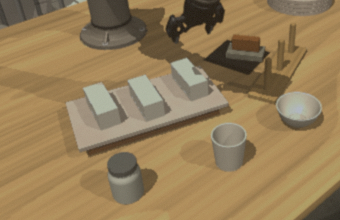

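The picture shows the three vases still on the slab (vase1 at crop (190,78)) and the open gripper hovering above it at around (195,20).

```bash
python3 -m pendant '[{"xyz":[0,-0.04,-0.4],"angular":[0,0,0]},{"xyz":[0,-0.04,-0.8],"angular":[0,0,0]},{"xyz":[0,-0.04,-1],"angular":[0,0,0]}]' >/dev/null; python3 -m pendant '[{"xyz":[0,0,-0.27],"angular":[0,0,0]},{"xyz":[0,0,-0.27],"angular":[0,0,0]},{"xyz":[0,0,-0.27],"angular":[0,0,0]}]' >/dev/null; python3 -c "
from h import *
go((.5235,-.0435,.084),-12.9,-30)"
```

```text
t 10.22 q [ 0.65  0.95 -1.01  1.61  0.51  1.48  0.86] 
tcp [ 0.5127 -0.0401  0.0628] x [-0.847  0.189  0.496] y [0.22  0.976 0.003] z [-0.483  0.112 -0.868] F [0.3 0.3 0. ] gap 0.0856 gf 0.0
GO tcp [ 0.5113 -0.0407  0.0623] xyz [-0.013 -0.006 -0.005] ang [-0.0004  0.0008 -0.0006] rows 0.0
```

Close, then lift.

```bash
python3 -m pendant '[{"xyz":[0,0,0],"angular":[0,0,0]},{"xyz":[0,0,0],"angular":[0,0,0]},{"xyz":[0,0,0],"angular":[0,0,0]},{"xyz":[0,0,0],"angular":[0,0,0]},{"xyz":[0,0,0],"angular":[0,0,0]},{"xyz":[0,0,0],"angular":[0,0,0]}]' 1; python3 -m pendant '[{"xyz":[0,0,0.2],"angular":[0,0,0]},{"xyz":[0,0,0.6],"angular":[0,0,0]},{"xyz":[0,0,1],"angular":[0,0,0]},{"xyz":[0,0,1],"angular":[0,0,0]}]'; python3 -m pendant '[{"xyz":[0,0.3,1],"angular":[0,0,0]},{"xyz":[0,0.3,1],"angular":[0,0,0]},{"xyz":[0,0.3,1],"angular":[0,0,0]}]';python3 -c "
from h import *
go((.6346,.1447,.23),23.2,60)"
```

```text
t: 10.98
eef_pos: [0.5123, -0.0405, 0.062]
eef_rot: [-0.255, 0.107, 0.961, 0.03]
contact_force: [2.6, -0.5, 2.3]
finger_gap: 0.0503
grasp_force: 69.1
t: 11.48
eef_pos: [0.5134, -0.0394, 0.1656]
eef_rot: [-0.253, 0.106, 0.961, 0.03]
contact_force: [0.1, 0.4, -2.7]
finger_gap: 0.0507
grasp_force: 68.7
t: 11.85
eef_pos: [0.5126, -0.0084, 0.2647]
eef_rot: [-0.254, 0.105, 0.961, 0.03]
contact_force: [-0.1, 0.6, -2.5]
finger_gap: 0.0508
grasp_force: 68.8
t 11.85 q [ 0.66  0.74 -1.13  1.47  0.33  1.74  0.85] 
tcp [ 0.5126 -0.0084  0.2647] x [-0.849  0.187  0.494] y [0.217 0.976 0.005] z [-0.481  0.111 -0.87 ] F [-0.1  0.6 -2.5] gap 0.0508 gf 68.8
GO tcp [0.6545 0.1532 0.2175] xyz [ 1.419  1.616 -0.472] ang [ 0.0228 -0.2511  0.0774] rows 8.9
```

```bash
python3 -m pendant '[{"xyz":[0.1,0.1,0.5],"angular":[0.023,-0.251,0.077]},{"xyz":[0.2,0.2,0.5],"angular":[0.023,-0.251,0.077]},{"xyz":[0.4,0.4,0.5],"angular":[0.023,-0.251,0.077]},{"xyz":[0.6,0.6,0.5],"angular":[0.023,-0.251,0.077]},{"xyz":[0.8,0.8,0.5],"angular":[0.023,-0.251,0.077]},{"xyz":[0.9,1,0.5],"angular":[0.023,-0.251,0.077]},{"xyz":[0.9,1,0.5],"angular":[0.023,-0.251,0.077]},{"xyz":[0.9,1,0.5],"angular":[0.023,-0.251,0.077]},{"xyz":[0.9,1,0.5],"angular":[0.023,-0.251,0.077]},{"xyz":[0.9,1,0.5],"angular":[0.023,-0.251,0.077]},{"xyz":[0.9,1,0.5],"angular":[0.023,-0.251,0.077]},{"xyz":[0.9,1,0.5],"angular":[0.023,-0.251,0.077]}]' ;python3 -c "
from h import *
go((.6346,.1447,.23),23.2,60)"
```

```text
t: 13.35
eef_pos: [0.589, 0.1247, 0.294]
eef_rot: [0.368, -0.155, 0.909, 0.118]
contact_force: [-0.1, 0.2, -2.5]
finger_gap: 0.0504
grasp_force: 68.6
t 13.35 q [ 0.59  0.03 -0.78  2.21 -0.93  0.24  2.57] 
tcp [0.589  0.1247 0.294 ] x [-0.682 -0.195 -0.705] y [-0.368  0.924  0.1  ] z [ 0.632  0.328 -0.702] F [-0.1  0.2 -2.5] gap 0.0504 gf 68.6
GO tcp [0.6545 0.1532 0.2175] xyz [ 0.655  0.285 -0.765] ang [ 0.001  -0.0442  0.002 ] rows 1.7
```

```bash
python3 -m pendant '[{"xyz":[0.6,0.28,0],"angular":[0,-0.044,0.002]},{"xyz":[0.6,0.28,0],"angular":[0,-0.044,0.002]},{"xyz":[0.6,0.28,0],"angular":[0,-0.044,0.002]},{"xyz":[0.6,0.28,0],"angular":[0,-0.044,0.002]},{"xyz":[0.6,0.28,0],"angular":[0,-0.044,0.002]},{"xyz":[0.6,0.28,0],"angular":[0,-0.044,0.002]}]' ;python3 -c "
from h import *
go((.6346,.1447,.23),23.2,60)"
```

```text
t: 14.1
eef_pos: [0.6403, 0.156, 0.3506]
eef_rot: [0.432, -0.154, 0.879, 0.128]
contact_force: [-0.3, -0.3, -2.3]
finger_gap: 0.0506
grasp_force: 68.7
t 14.1 q [-0.66 -0.03  0.42  2.21 -1.33  0.18  2.93] 
tcp [0.6403 0.156  0.3506] x [-0.579 -0.161 -0.799] y [-0.382  0.919  0.092] z [ 0.72   0.359 -0.594] F [-0.3 -0.3 -2.3] gap 0.0506 gf 68.7
GO tcp [0.6545 0.1532 0.2175] xyz [ 0.142 -0.028 -1.331] ang [-0.0064 -0.0226  0.0009] rows 2.1
```

```bash
python3 -c "
from h import *
go((.58,.2,.36),-15,0)"
```

```text
t 14.1 q [-0.66 -0.03  0.42  2.21 -1.33  0.18  2.93] 
tcp [0.6403 0.156  0.3506] x [-0.579 -0.161 -0.799] y [-0.382  0.919  0.092] z [ 0.72   0.359 -0.594] F [-0.3 -0.3 -2.3] gap 0.0506 gf 68.7
GO tcp [0.58  0.2   0.335] xyz [-0.603  0.44  -0.156] ang [-0.0237  0.1491 -0.0898] rows 5.9
```

```bash
python3 -m pendant '[{"xyz":[-0.6,0.44,0],"angular":[-0.024,0.149,-0.09]},{"xyz":[-0.6,0.44,0],"angular":[-0.024,0.149,-0.09]},{"xyz":[-0.6,0.44,0],"angular":[-0.024,0.149,-0.09]},{"xyz":[-0.6,0.44,0],"angular":[-0.024,0.149,-0.09]},{"xyz":[-0.6,0.44,0],"angular":[-0.024,0.149,-0.09]},{"xyz":[-0.6,0.44,0],"angular":[-0.024,0.149,-0.09]},{"xyz":[-0.6,0.44,0],"angular":[-0.024,0.149,-0.09]},{"xyz":[-0.6,0.44,0],"angular":[-0.024,0.149,-0.09]}]' >/dev/null;python3 -c "
from h import *
go((.6,.2,.32),-15,60)"
```

```text
t 15.1 q [-0.47  0.16  0.04  1.68  0.01  1.11  1.  ] 
tcp [0.5803 0.1995 0.3518] x [-0.977  0.138 -0.164] y [0.125 0.988 0.091] z [ 0.175  0.068 -0.982] F [ 0.9  0.6 -1.7] gap 0.0501 gf 68.6
GO tcp [0.6209 0.1944 0.3075] xyz [ 0.406 -0.051 -0.443] ang [-0.0403 -0.1351 -0.0266] rows 4.8
```

```bash
python3 -m pendant '[{"xyz":[0.4,0,-0.4],"angular":[-0.04,-0.135,-0.027]},{"xyz":[0.4,0,-0.4],"angular":[-0.04,-0.135,-0.027]},{"xyz":[0.4,0,-0.4],"angular":[-0.04,-0.135,-0.027]},{"xyz":[0.4,0,-0.4],"angular":[-0.04,-0.135,-0.027]},{"xyz":[0.4,0,-0.4],"angular":[-0.04,-0.135,-0.027]},{"xyz":[0.4,0,-0.4],"angular":[-0.04,-0.135,-0.027]},{"xyz":[0.4,0,-0.4],"angular":[-0.04,-0.135,-0.027]},{"xyz":[0.4,0,-0.4],"angular":[-0.04,-0.135,-0.027]}]' >/dev/null;python3 -c "
from h import *
go((.6346,.1447,.23),0,60)"
```

```text
t 16.1 q [-0.91  0.17  0.07  2.2   1.47  0.88 -0.63] 
tcp [0.62   0.2001 0.3102] x [-0.483  0.123 -0.867] y [ 0.253  0.968 -0.004] z [ 0.838 -0.221 -0.498] F [ 0.2 -0.9 -1.3] gap 0.0506 gf 68.7
GO tcp [0.6563 0.1447 0.2175] xyz [ 0.362 -0.554 -0.927] ang [0.0006 0.0002 0.0406] rows 1.8
```

```bash
python3 -m pendant '[{"xyz":[0.36,-0.55,-0.6],"angular":[0,0,0.041]},{"xyz":[0.36,-0.55,-0.6],"angular":[0,0,0.041]},{"xyz":[0.36,-0.55,-0.6],"angular":[0,0,0.041]},{"xyz":[0.36,-0.55,-0.6],"angular":[0,0,0.041]},{"xyz":[0.36,-0.55,-0.6],"angular":[0,0,0.041]}]' >/dev/null;python3 - <<'E'
from h import *
C={n:env.camera(n) for n in("top","scene")}
go((.6346,.1447,.26),0,60)
for n,c in C.items():
    for q in("vase1","vase1_foot","vase1_mouth","vase2_foot","vase2_mouth"):print(n,q,place(c,n,q,.305 if "foot" in q else .175))
    print(proj(c,(.6346,.1447,.305)),proj(c,(.6346,.1447,.175)),proj(c,(.6346,.1447,.12)))
cv2.imwrite("pics/b.png",np.vstack([cv2.resize(C["scene"]["image"][100:250,220:420],(600,450)),]))
cv2.imwrite("pics/bt.png",cv2.resize(C["top"]["image"][100:280,100:320],(660,540)))
E
```

```text
t 16.82 q [-0.67  0.21  0.13  2.34  2.23  0.58 -1.06] 
tcp [0.6578 0.1475 0.2543] x [-0.494  0.001 -0.869] y [-0.002  1.     0.002] z [ 0.869  0.003 -0.494] F [ 0.1 -0.2 -1.5] gap 0.0505 gf 68.6
GO tcp [0.6563 0.1447 0.2475] xyz [-0.016 -0.028 -0.068] ang [-0.0004  0.0011 -0.0004] rows 0.1
top vase1 [(0.83, [0.4809, -0.157, 0.175], [349.0, 248.0]), (0.81, [0.4303, -0.243, 0.175], [392.0, 271.0]), (0.71, [0.6983, 0.155, 0.175], [202.0, 152.0])]
top vase1_foot [(0.77, [0.6485, 0.1482, 0.305], [193.0, 155.0])]
top vase1_mouth [(0.57, [0.6515, 0.1485, 0.175], [205.0, 173.0])]
top vase2_foot [(0.83, [0.5123, -0.1467, 0.305], [355.0, 224.0]), (0.39, [0.54, 0.176, 0.305], [177.0, 213.0]), (0.23, [0.6561, -0.0858, 0.305], [318.0, 148.0])]
top vase2_mouth [(0.7, [0.4284, -0.145, 0.175], [345.0, 273.0]), (0.67, [0.5376, -0.1744, 0.175], [356.0, 221.0])]
[194.68035979 162.42224007] [206.70002908 180.1803848 ] [210.80640714 186.24724524]
scene vase1 [(0.82, [0.5965, 0.2435, 0.175], [333.0, 144.0]), (0.82, [0.5916, -0.3406, 0.175], [151.0, 232.0]), (0.77, [0.6568, -0.2549, 0.175], [201.0, 229.0])]
scene vase1_foot [(0.71, [0.6449, 0.1462, 0.305], [325.0, 118.0]), (0.38, [0.7874, -0.3313, 0.305], [198.0, 226.0])]
scene vase1_mouth [(0.7, [0.637, 0.1633, 0.175], [325.0, 159.0]), (0.54, [0.7118, 0.1442, 0.175], [341.0, 172.0])]
scene vase2_foot [(0.92, [0.8089, -0.327, 0.305], [207.0, 230.0]), (0.32, [0.7449, -0.4005, 0.305], [150.0, 232.0]), (0.26, [0.8801, -0.093, 0.305], [330.0, 194.0])]
scene vase2_mouth [(0.86, [0.5464, -0.2242, 0.175], [185.0, 202.0]), (0.45, [0.4594, 0.3668, 0.175], [327.0, 116.0])]
[321.39967222 116.51828348] [319.17098778 160.88581868] [318.31344981 177.95725563]
```

View pics/b.png

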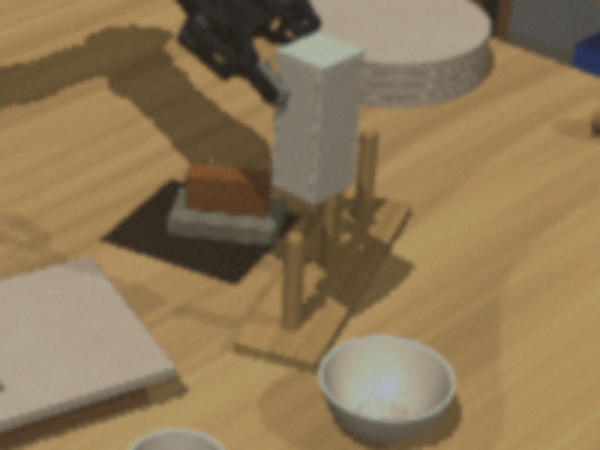

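```bash
python3 - <<'E'
from h import *
C={n:env.camera(n) for n in("top","scene")}
for z in(.172,.178,.184):print(z,locate(C,"vase1","stand",(.648,.147,0),z,z+.065))
print(locate(C,"rack","rack",(.5912,.2456,.405),0,.01))
E
```

```text
0.172 [([0.6494, 0.1479, 0.0089], 0.148), ([0.6507, 0.1488, 0.005], 0.152), ([0.6402, 0.1558, 0.012], 0.057)]
0.178 [([0.6481, 0.1474, 0.003], 0.112), ([0.6489, 0.148, 0.0048], 0.165), ([0.6476, 0.1474, 0.0115], 0.054)]
0.184 [([0.6483, 0.1461, 0.0055], 0.149), ([0.6463, 0.146, 0.0071], 0.176), ([0.6554, 0.1388, 0.0274], 0.058)]
[([0.5914, 0.2456, 0.3971], 0.327), ([0.5915, 0.2469, 0.3974], 0.545), ([0.5916, 0.2443, 0.4038], 0.104)]
```

```bash
python3 -m pendant '[{"xyz":[-0.14,-0.03,0],"angular":[0,0,0]},{"xyz":[-0.14,-0.03,-0.2],"angular":[0,0,0]},{"xyz":[-0.14,-0.03,-0.45],"angular":[0,0,0]},{"xyz":[-0.14,-0.03,-0.45],"angular":[0,0,0]}]';python3 - <<'E'
from h import *
C={n:env.camera(n) for n in("top","scene")}
for z in(.127,.133,):print(z,locate(C,"vase1","stand",(.634,.1445,0),z,z+.065))
cv2.imwrite("pics/c.png",cv2.resize(C["scene"]["image"][100:250,220:420],(600,450)))
st()
E
```

```text
t: 18.32
eef_pos: [0.6418, 0.1423, 0.206]
eef_rot: [0.501, -0.001, 0.866, -0.0]
contact_force: [0.3, -0.8, -2.6]
finger_gap: 0.0507
grasp_force: 68.6
0.127 [([0.6334, 0.1441, 0.0082], 0.13), ([0.6347, 0.1443, 0.0106], 0.146), ([0.6263, 0.1508, 0.0156], 0.062)]
0.133 [([0.6335, 0.1431, 0.0153], 0.113), ([0.6324, 0.1427, 0.0207], 0.151), ([0.6337, 0.1432, 0.0099], 0.066)]
t 18.62 q [-0.64  0.29  0.09  2.4   2.35  0.68 -1.23] 
tcp [0.6437 0.143  0.2094] x [-0.494  0.001 -0.869] y [-0.001  1.     0.002] z [ 0.869  0.002 -0.494] F [ 1.  -0.3 -2.2] gap 0.0503 gf 68.6
```

View pics/c.png

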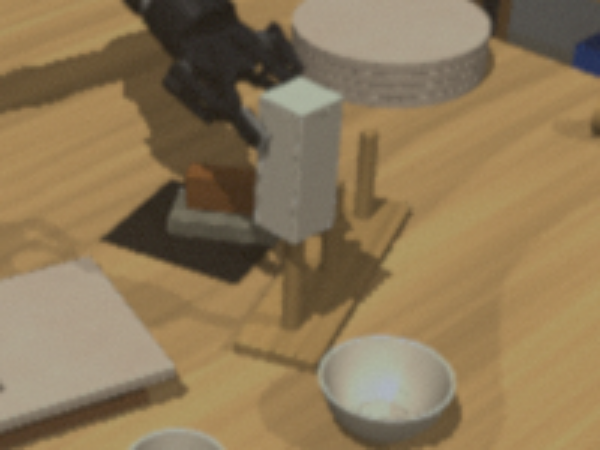

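Vase upright at crop (300,160), its rim directly over the right peg at (293,245). Lowering.

```bash
python3 -m pendant '[{"xyz":[0,0,-0.15],"angular":[0,0,0]},{"xyz":[0,0,-0.3],"angular":[0,0,0]},{"xyz":[0,0,-0.45],"angular":[0,0,0]},{"xyz":[0,0,-0.6],"angular":[0,0,0]},{"xyz":[0,0,-0.75],"angular":[0,0,0]},{"xyz":[0,0,-0.9],"angular":[0,0,0]},{"xyz":[0,0,-0.9],"angular":[0,0,0]}]';python3 - <<'E'
from h import *
st()
C={n:env.camera(n) for n in("top","scene")}
for z in(.034,.04,.046):print(z,locate(C,"vase1","stand",(.634,.1445,0),z,z+.065))
E
```

```text
t: 19.5
eef_pos: [0.6433, 0.1429, 0.1177]
eef_rot: [0.502, -0.001, 0.865, 0.001]
contact_force: [0.8, -0.2, -1.4]
finger_gap: 0.0506
grasp_force: 68.7
t 19.5 q [-0.56  0.53 -0.    2.42  2.5   0.89 -1.44] 
tcp [0.6433 0.1429 0.1177] x [-0.496 -0.    -0.868] y [-0.002  1.     0.001] z [ 0.868  0.002 -0.496] F [ 0.8 -0.2 -1.4] gap 0.0506 gf 68.7
0.034 [([0.6341, 0.1452, 0.0092], 0.164), ([0.6375, 0.1465, 0.0003], 0.14), ([0.6239, 0.1562, 0.0101], 0.051)]
0.04 [([0.6352, 0.1451, 0.0007], 0.12), ([0.6353, 0.1451, -0.0047], 0.146), ([0.6301, 0.1492, 0.0023], 0.051)]
0.046 [([0.6349, 0.1443, 0.0114], 0.11), ([0.6337, 0.1439, -0.0021], 0.144), ([0.6364, 0.1426, 0.0104], 0.056)]
```

```bash
python3 -m pendant '[{"xyz":[0,0,-0.1],"angular":[0,0,0]},{"xyz":[0,0,-0.2],"angular":[0,0,0]},{"xyz":[0,0,-0.2],"angular":[0,0,0]}]'; for i in 1 2; do python3 -m pendant '[{"xyz":[0,0,-0.02],"angular":[0,0,0]},{"xyz":[0,0,-0.04],"angular":[0,0,0]},{"xyz":[0,0,-0.04],"angular":[0,0,0]}]'|grep -E "eef_pos|force"; done
```

```text
t: 20.27
eef_pos: [0.6428, 0.1426, 0.0965]
eef_rot: [0.501, -0.001, 0.865, 0.0]
contact_force: [-0.1, -0.9, -2.2]
finger_gap: 0.0504
grasp_force: 68.7
eef_pos: [0.6434, 0.1428, 0.0942]
contact_force: [-0.2, -0.4, -2.1]
grasp_force: 68.7
eef_pos: [0.6433, 0.1428, 0.09]
contact_force: [0.0, -1.1, -2.6]
grasp_force: 68.7
```

```bash
for i in 1 2 ; do python3 -m pendant '[{"xyz":[0,0,-0.02],"angular":[0,0,0]},{"xyz":[0,0,-0.02],"angular":[0,0,0]}]'|grep -E "eef_pos|contact"; done
```

```text
eef_pos: [0.6442, 0.1428, 0.0894]
contact_force: [-0.4, -0.8, 3.8]
eef_pos: [0.6446, 0.1426, 0.0894]
contact_force: [-11.1, -1.8, 18.3]
```

```bash
python3 -m pendant '[{"xyz":[0,0,0.02],"angular":[0,0,0]},{"xyz":[0,0,0.02],"angular":[0,0,0]}]'|grep contact;  python3 -m pendant '[{"xyz":[0,0,0],"angular":[0,0,0]},{"xyz":[0,0,0],"angular":[0,0,0]},{"xyz":[0,0,0],"angular":[0,0,0]},{"xyz":[0,0,0],"angular":[0,0,0]}]' 0.15; python3 -m pendant '[{"xyz":[-0.17,0,0.1],"angular":[0,0,0]},{"xyz":[-0.34,0,0.2],"angular":[0,0,0]},{"xyz":[-0.6,0,0.35],"angular":[0,0,0]},{"xyz":[-0.7,0,0.8],"angular":[0,0,0]},{"xyz":[-0.7,0,1],"angular":[0,0,0]},{"xyz":[-0.7,0,1],"angular":[0,0,0]}]'; python3 - <<'E'
from h import *
C={n:env.camera(n) for n in("top","scene")}
print(locate(C,"vase1","stand",(.634,.1445,0),.015,.08))
print(locate(C,"vase2","vase",(.4934,-.176,-.24),.0484,.075));print(locate(C,"vase3","vase",(.4417,-.2786,-.204),.0484,.075))
cv2.imwrite("pics/d.png",cv2.resize(C["scene"]["image"][100:250,220:420],(600,450)))
go((.56,.1,.3),-13,0)
E
```

```text
contact_force: [-3.1, -1.1, 6.5]
t: 22.28
eef_pos: [0.6433, 0.1429, 0.088]
eef_rot: [0.502, -0.0, 0.865, 0.001]
contact_force: [-0.3, -0.2, -0.5]
finger_gap: 0.0723
grasp_force: 0.0
t: 23.02
eef_pos: [0.5851, 0.1565, 0.154]
eef_rot: [0.481, 0.007, 0.877, 0.007]
contact_force: [2.7, -1.1, 2.8]
finger_gap: 0.0724
grasp_force: 0.0
[([0.6349, 0.1434, 0.0118], 0.039), ([0.6356, 0.1435, 0.009], 0.035), ([0.6365, 0.1417, 0.0102], 0.037)]
[([0.4914, -0.1751, -0.2379], 0.073), ([0.4915, -0.1752, -0.2399], 0.06), ([0.4939, -0.1754, -0.2641], 0.071)]
[([0.4424, -0.2789, -0.2043], 0.122), ([0.4431, -0.2785, -0.2006], 0.197), ([0.4422, -0.2791, -0.2075], 0.042)]
t 23.43 q [ 0.45  0.83 -1.4   2.44  2.16  1.41 -0.64] 
tcp [0.5903 0.1557 0.173 ] x [-0.502 -0.003 -0.865] y [ 0.001  1.    -0.004] z [ 0.865 -0.003 -0.502] F [ 0.3 -0.8  0.5] gap 0.0726 gf 0.0
GO tcp [0.56  0.1   0.275] xyz [-0.303 -0.557  1.02 ] ang [ 0.0196  0.1655 -0.033 ] rows 5.7
```

View pics/d.png

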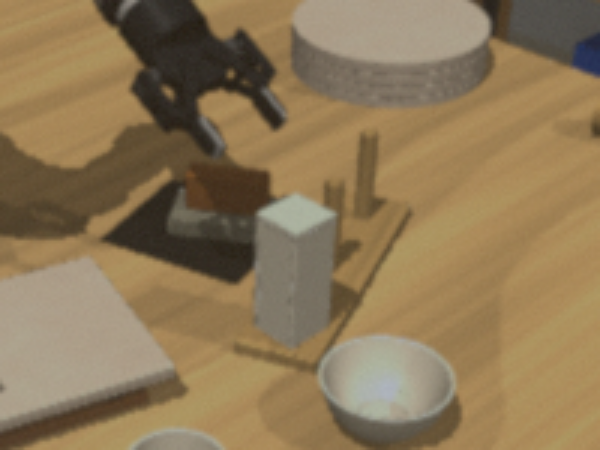

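Vase 1 stands over the right peg at crop (293,270), flat on the base. On to vase 2.

```bash
python3 -m pendant '[{"xyz":[-0.3,-0.55,1],"angular":[0.02,0.165,-0.033]},{"xyz":[-0.3,-0.55,1],"angular":[0.02,0.165,-0.033]},{"xyz":[-0.3,-0.55,1],"angular":[0.02,0.165,-0.033]},{"xyz":[-0.3,-0.55,1],"angular":[0.02,0.165,-0.033]},{"xyz":[-0.3,-0.55,1],"angular":[0.02,0.165,-0.033]},{"xyz":[-0.3,-0.55,1],"angular":[0.02,0.165,-0.033]},{"xyz":[-0.3,-0.55,1],"angular":[0.02,0.165,-0.033]},{"xyz":[-0.3,-0.55,1],"angular":[0.02,0.165,-0.033]},{"xyz":[-0.3,-0.55,1],"angular":[0.02,0.165,-0.033]}]' 0 >/dev/null; python3 -m pendant '[{"xyz":[-0.3,-1,0],"angular":[0,0,0]},{"xyz":[-0.3,-1,0],"angular":[0,0,0]},{"xyz":[-0.3,-1,0],"angular":[0,0,0]},{"xyz":[-0.3,-1,0],"angular":[0,0,0]}]' >/dev/null; python3 -c "
from h import *
go((.512,-.180,.2),-13.8,-30)"
```

```text
t 25.05 q [ 0.89  0.48 -1.33  1.77  0.48  1.28  0.78] 
tcp [0.5298 0.0018 0.2732] x [-0.974  0.226 -0.003] y [0.226 0.974 0.002] z [ 0.004  0.001 -1.   ] F [-0.3  0.  -0.2] gap 0.0856 gf 0.0
GO tcp [ 0.4999 -0.177   0.1783] xyz [-0.299 -1.788 -0.948] ang [ 0.0192  0.0816 -0.0019] rows 3.3
```

```bash
python3 -m pendant '[{"xyz":[-0.15,-1,-0.4],"angular":[0.019,0.082,-0.002]},{"xyz":[-0.15,-1,-0.4],"angular":[0.019,0.082,-0.002]},{"xyz":[-0.15,-1,-0.4],"angular":[0.019,0.082,-0.002]},{"xyz":[-0.15,-1,-0.4],"angular":[0.019,0.082,-0.002]}]' >/dev/null; python3 -m pendant '[{"xyz":[-0.15,-0.79,-0.5],"angular":[0,0,0]},{"xyz":[-0.15,-0.79,-0.5],"angular":[0,0,0]},{"xyz":[-0.15,-0.79,-0.5],"angular":[0,0,0]},{"xyz":[-0.15,-0.79,-0.5],"angular":[0,0,0]}]' >/dev/null; python3 -c "
from h import *
C={n:env.camera(n) for n in('top','scene')}
print(locate(C,'vase2','vase',(.4934,-.176,-.24),.0484,.075))
go((.512,-.180,.08),-13.8,-30)"
```

```text
[([0.4927, -0.1763, -0.2375], 0.078), ([0.4927, -0.1763, -0.2375], 0.078)]
t 26.25 q [ 0.87  0.85 -1.09  1.49  0.51  1.73  1.04] 
tcp [ 0.501 -0.177  0.184] x [-0.84   0.207  0.501] y [ 0.239  0.971 -0.002] z [-0.487  0.118 -0.865] F [-0.2 -0.9 -0.5] gap 0.0851 gf 0.0
GO tcp [ 0.4999 -0.177   0.0583] xyz [-0.011 -0.    -1.257] ang [ 0.0002 -0.0002  0.    ] rows 2.0
```

```bash
python3 -m pendant '[{"xyz":[-0.01,0,-0.4],"angular":[0,0,0]},{"xyz":[-0.01,0,-0.8],"angular":[0,0,0]},{"xyz":[-0.01,0,-1],"angular":[0,0,0]}]' >/dev/null; python3 -m pendant '[{"xyz":[0,0,-0.23],"angular":[0,0,0]},{"xyz":[0,0,-0.23],"angular":[0,0,0]},{"xyz":[0,0,-0.23],"angular":[0,0,0]}]'; python3 -m pendant '[{"xyz":[0,0,0],"angular":[0,0,0]},{"xyz":[0,0,0],"angular":[0,0,0]},{"xyz":[0,0,0],"angular":[0,0,0]},{"xyz":[0,0,0],"angular":[0,0,0]},{"xyz":[0,0,0],"angular":[0,0,0]},{"xyz":[0,0,0],"angular":[0,0,0]}]' 1; python3 -m pendant '[{"xyz":[0,0,0.2],"angular":[0,0,0]},{"xyz":[0,0,0.6],"angular":[0,0,0]},{"xyz":[0,0,1],"angular":[0,0,0]},{"xyz":[0,0,1],"angular":[0,0,0]}]'; python3 -m pendant '[{"xyz":[0.1,0.5,1],"angular":[0,0,0]},{"xyz":[0.1,1,1],"angular":[0,0,0]},{"xyz":[0.1,1,1],"angular":[0,0,0]},{"xyz":[0.1,1,1],"angular":[0,0,0]}]'>/dev/null;  python3 -m pendant '[{"xyz":[0.2,1,0.5],"angular":[0,0,0]},{"xyz":[0.2,1,0.5],"angular":[0,0,0]},{"xyz":[0.2,1,0.5],"angular":[0,0,0]},{"xyz":[0.2,1,0.5],"angular":[0,0,0]}]'>/dev/null;python3 -c "
from h import *
go((.56,.12,.37),-20,0)"
```

```text
t: 27.0
eef_pos: [0.5001, -0.1781, 0.061]
eef_rot: [-0.258, 0.117, 0.959, 0.031]
contact_force: [-0.4, -0.2, 0.0]
finger_gap: 0.085
grasp_force: 0.0
t: 27.75
eef_pos: [0.4997, -0.1783, 0.0601]
eef_rot: [-0.258, 0.117, 0.958, 0.031]
contact_force: [2.5, -0.3, 0.6]
finger_gap: 0.0506
grasp_force: 68.4
t: 28.25
eef_pos: [0.5008, -0.1778, 0.1637]
eef_rot: [-0.256, 0.117, 0.959, 0.03]
contact_force: [0.2, 0.2, -2.5]
finger_gap: 0.0506
grasp_force: 68.2
t 29.25 q [ 0.61  0.74 -1.16  1.37  0.31  1.83  0.77] 
tcp [0.5294 0.0193 0.3082] x [-0.837  0.212  0.504] y [ 0.243  0.97  -0.005] z [-0.49   0.119 -0.864] F [-0.5 -0.9 -2.9] gap 0.0507 gf 68.2
GO tcp [0.56  0.12  0.345] xyz [0.306 1.007 0.368] ang [-0.0239 -0.0806 -0.0159] rows 2.9
```

```bash
python3 -m pendant '[{"xyz":[0.3,1,0.4],"angular":[-0.024,-0.081,-0.016]},{"xyz":[0.3,1,0.4],"angular":[-0.024,-0.081,-0.016]},{"xyz":[0.3,1,0.4],"angular":[-0.024,-0.081,-0.016]},{"xyz":[0.3,1,0.4],"angular":[-0.024,-0.081,-0.016]},{"xyz":[0.3,1,0.4],"angular":[-0.024,-0.081,-0.016]}]'>/dev/null;  python3 -m pendant '[{"xyz":[0.1,1,0],"angular":[0,0,0]},{"xyz":[0.1,1,0],"angular":[0,0,0]},{"xyz":[0.1,1,0],"angular":[0,0,0]}]'>/dev/null;python3 -c "
from h import *
go((.59,.25,.35),-20,60)"
```

```text
t 30.25 q [ 0.32  0.51 -1.18  1.47  0.47  1.47  0.37] 
tcp [0.5697 0.2235 0.3485] x [-0.941  0.338  0.001] y [0.338 0.941 0.002] z [ 0.     0.003 -1.   ] F [ 0.5 -0.4 -3. ] gap 0.0509 gf 67.9
GO tcp [0.6103 0.2426 0.3375] xyz [ 0.406  0.191 -0.11 ] ang [-0.057  -0.1567 -0.0009] rows 5.6
```

```bash
python3 -m pendant '[{"xyz":[0.4,0.2,-0.1],"angular":[-0.057,-0.157,0]},{"xyz":[0.4,0.2,-0.1],"angular":[-0.057,-0.157,0]},{"xyz":[0.4,0.2,-0.1],"angular":[-0.057,-0.157,0]},{"xyz":[0.4,0.2,-0.1],"angular":[-0.057,-0.157,0]},{"xyz":[0.4,0.2,-0.1],"angular":[-0.057,-0.157,0]},{"xyz":[0.4,0.2,-0.1],"angular":[-0.057,-0.157,0]},{"xyz":[0.4,0.2,-0.1],"angular":[-0.057,-0.157,0]},{"xyz":[0.4,0.2,-0.1],"angular":[-0.057,-0.157,0]}]'>/dev/null;python3 -c "
from h import *
go((.5913-.0085,.2458,.26),10,60)"
```

```text
t 31.25 q [-0.15  0.33 -0.93  2.02  1.45  1.3  -0.57] 
tcp [0.6108 0.2404 0.3398] x [-0.467  0.17  -0.868] y [ 0.342  0.94  -0.001] z [ 0.815 -0.298 -0.497] F [ 0.3  0.1 -2.4] gap 0.0504 gf 68.1
GO tcp [0.6041 0.2496 0.2475] xyz [-0.067  0.091 -0.923] ang [0.0002 0.0005 0.0834] rows 2.8
```

```bash
python3 -m pendant '[{"xyz":[-0.07,0.09,-0.6],"angular":[0,0,0.083]},{"xyz":[-0.07,0.09,-0.8],"angular":[0,0,0.083]},{"xyz":[-0.07,0.09,-1],"angular":[0,0,0.083]},{"xyz":[-0.07,0.09,-1],"angular":[0,0,0.083]},{"xyz":[-0.07,0.09,-1],"angular":[0,0,0.083]}]';python3 - <<'E'
from h import *
C={n:env.camera(n) for n in("top","scene")}
s,_=st();h=s["eef_pos"][2]-.075
for z in(h-.006,h,h+.006):print(round(z,3),locate(C,"vase2","stand",(.591,.246,.15),z,z+.065))
E
```

```text
t: 31.88
eef_pos: [0.6043, 0.2508, 0.2422]
eef_rot: [0.502, -0.074, 0.861, 0.043]
contact_force: [0.6, 1.7, -2.1]
finger_gap: 0.0509
grasp_force: 68.1
t 31.98 q [ 0.07  0.33 -0.91  2.34  2.12  0.83 -0.81] 
tcp [0.6035 0.2525 0.2421] x [-0.485 -0.084 -0.87 ] y [-0.174  0.985  0.001] z [ 0.857  0.152 -0.492] F [-0.2 -0.3 -2.8] gap 0.0511 gf 68.1
0.161 [([0.5924, 0.2517, 0.1557], 0.168), ([0.5934, 0.2522, 0.1542], 0.167), ([0.5812, 0.2621, 0.1601], 0.068)]
0.167 [([0.5915, 0.2499, 0.1586], 0.129), ([0.5919, 0.2501, 0.1604], 0.173), ([0.5899, 0.2515, 0.1566], 0.077)]
0.173 [([0.592, 0.2489, 0.16], 0.151), ([0.5904, 0.2482, 0.1549], 0.18), ([0.5971, 0.2428, 0.1616], 0.09)]
```

```bash
python3 -m pendant '[{"xyz":[0,-0.045,0],"angular":[0,0,0]},{"xyz":[0,-0.045,-0.2],"angular":[0,0,0]},{"xyz":[0,-0.045,-0.35],"angular":[0,0,0]},{"xyz":[0,-0.045,-0.35],"angular":[0,0,0]},{"xyz":[0,-0.045,-0.35],"angular":[0,0,0]}]';python3 - <<'E'
from h import *
C={n:env.camera(n) for n in("top","scene")}
s,_=st();h=s["eef_pos"][2]-.075
for z in(h,h+.004):print(round(z,3),locate(C,"vase2","stand",(.591,.246,.15),z,z+.065))
E
```

```text
t: 32.9
eef_pos: [0.6026, 0.2463, 0.2056]
eef_rot: [0.501, -0.076, 0.861, 0.044]
contact_force: [0.2, 0.2, -2.3]
finger_gap: 0.0507
grasp_force: 68.0
t 33.0 q [ 0.05  0.42 -0.9   2.37  2.2   0.92 -0.88] 
tcp [0.6027 0.2463 0.206 ] x [-0.486 -0.087 -0.87 ] y [-0.175  0.985 -0.001] z [ 0.857  0.151 -0.493] F [ 0.3  0.  -1.9] gap 0.0508 gf 68.0
0.131 [([0.5896, 0.2454, 0.1614], 0.132), ([0.5903, 0.2454, 0.1598], 0.161), ([0.5892, 0.2456, 0.1758], 0.099)]
0.135 [([0.5899, 0.2445, 0.1689], 0.145), ([0.5892, 0.2443, 0.1627], 0.166), ([0.5954, 0.2388, 0.1663], 0.111)]
```

```bash
python3 -m pendant '[{"xyz":[0,0,-0.15],"angular":[0,0,0]},{"xyz":[0,0,-0.3],"angular":[0,0,0]},{"xyz":[0,0,-0.45],"angular":[0,0,0]},{"xyz":[0,0,-0.6],"angular":[0,0,0]},{"xyz":[0,0,-0.75],"angular":[0,0,0]},{"xyz":[0,0,-0.9],"angular":[0,0,0]},{"xyz":[0,0,-0.9],"angular":[0,0,0]}]'| grep -E "pos|contact";python3 -m pendant '[{"xyz":[0,0,-0.1],"angular":[0,0,0]},{"xyz":[0,0,-0.15],"angular":[0,0,0]},{"xyz":[0,0,-0.15],"angular":[0,0,0]}]'| grep -E "pos|contact"; for i in 1 2; do python3 -m pendant '[{"xyz":[0,0,-0.02],"angular":[0,0,0]},{"xyz":[0,0,-0.02],"angular":[0,0,0]}]'|grep -E "eef_pos|contact"; done
```

```text
eef_pos: [0.6022, 0.246, 0.1139]
contact_force: [-0.2, -0.9, -2.3]
eef_pos: [0.6024, 0.2461, 0.0997]
contact_force: [0.3, -0.2, -2.7]
eef_pos: [0.6024, 0.2462, 0.0981]
contact_force: [-1.5, 0.5, -2.5]
eef_pos: [0.6024, 0.2462, 0.096]
contact_force: [-0.2, 0.5, -2.5]
```

```bash
for i in 1 2 3; do python3 -m pendant '[{"xyz":[0,0,-0.02],"angular":[0,0,0]},{"xyz":[0,0,-0.02],"angular":[0,0,0]}]'|grep -E "eef_pos|contact"; done
```

```text
eef_pos: [0.6024, 0.2462, 0.0939]
contact_force: [0.4, 0.5, -2.7]
eef_pos: [0.6023, 0.2462, 0.0918]
contact_force: [-0.3, 1.1, -3.0]
eef_pos: [0.6023, 0.2462, 0.0898]
contact_force: [-0.3, -0.3, -2.9]
```

```bash
for i in 1 2; do python3 -m pendant '[{"xyz":[0,0,-0.015],"angular":[0,0,0]},{"xyz":[0,0,-0.015],"angular":[0,0,0]}]'|grep -E "eef_pos|contact"; done
```

```text
eef_pos: [0.6027, 0.2463, 0.0892]
contact_force: [-1.1, -1.2, 1.7]
eef_pos: [0.6031, 0.2464, 0.0892]
contact_force: [-4.0, -3.8, 11.9]
```

```bash
python3 -m pendant '[{"xyz":[0,0,0.015],"angular":[0,0,0]},{"xyz":[0,0,0.015],"angular":[0,0,0]}]'|grep contact;  python3 -m pendant '[{"xyz":[0,0,0],"angular":[0,0,0]},{"xyz":[0,0,0],"angular":[0,0,0]},{"xyz":[0,0,0],"angular":[0,0,0]},{"xyz":[0,0,0],"angular":[0,0,0]}]' 0.15 | grep -E "gap|contact"; python3 -m pendant '[{"xyz":[-0.17,-0.03,0.1],"angular":[0,0,0]},{"xyz":[-0.34,-0.06,0.2],"angular":[0,0,0]},{"xyz":[-0.6,-0.1,0.35],"angular":[0,0,0]},{"xyz":[-0.7,-0.12,0.8],"angular":[0,0,0]},{"xyz":[-0.7,-0.12,1],"angular":[0,0,0]},{"xyz":[-0.7,-0.12,1],"angular":[0,0,0]}]'|grep contact; python3 - <<'E'
from h import *
C={n:env.camera(n) for n in("top","scene")}
print(locate(C,"vase2","stand",(.59,.2455,0.15),.015,.08));print(locate(C,"vase1","stand",(.634,.1445,0.),.015,.08))
print(locate(C,"vase3","vase",(.4417,-.2786,-.204),.0502,.075))
print(locate(C,"block","block",(.4473,.2386,.609),.004,.03))
cv2.imwrite("pics/e.png",C["scene"]["image"])
go((.54,.1,.3),-12,0)
E
```

```text
contact_force: [-1.6, -1.1, 2.9]
contact_force: [0.9, -0.2, -0.7]
finger_gap: 0.0724
contact_force: [-0.5, -0.3, 0.1]
[([0.5906, 0.2449, 0.1627], 0.212), ([0.5902, 0.2453, 0.1508], 0.075), ([0.5892, 0.2461, 0.1868], 0.341)]
[([0.6343, 0.1432, 0.0059], 0.082), ([0.632, 0.1419, 0.0174], 0.123), ([0.6345, 0.1436, 0.0128], 0.033)]
[([0.441, -0.2788, -0.2087], 0.044), ([0.4409, -0.2785, -0.1992], 0.05), ([0.4421, -0.2793, -0.2079], 0.036)]
[([0.4298, 0.2736, 0.6081], 0.506), ([0.4319, 0.2544, 0.612], 0.818), ([0.43, 0.275, 0.6207], 0.19)]
t 38.2 q [ 0.31  0.72 -1.41  2.44  2.1   1.32 -0.66] 
tcp [0.5508 0.2487 0.1939] x [-0.499 -0.09  -0.862] y [-0.167  0.986 -0.006] z [ 0.85   0.141 -0.507] F [0.  0.4 0.6] gap 0.0723 gf 0.0
GO tcp [0.54  0.1   0.275] xyz [-0.108 -1.487  0.811] ang [ 0.0043  0.1662 -0.055 ] rows 5.9
```

View pics/e.png

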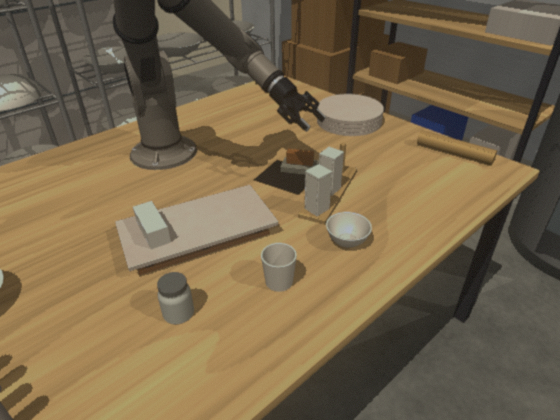

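Two vases are on the rack at (318,190) and (331,170); the last lies at (152,225), and the block is still on the mat at (300,160). Going for vase 3.

```bash
python3 -m pendant '[{"xyz":[-0.1,-0.3,0.8],"angular":[0.004,0.166,-0.055]},{"xyz":[-0.1,-0.6,0.8],"angular":[0.004,0.166,-0.055]},{"xyz":[-0.1,-1,0.8],"angular":[0.004,0.166,-0.055]},{"xyz":[-0.1,-1,0.8],"angular":[0.004,0.166,-0.055]},{"xyz":[-0.1,-1,0.8],"angular":[0.004,0.166,-0.055]},{"xyz":[-0.1,-1,0.8],"angular":[0.004,0.166,-0.055]},{"xyz":[-0.1,-1,0.8],"angular":[0.004,0.166,-0.055]},{"xyz":[-0.1,-1,0.8],"angular":[0.004,0.166,-0.055]},{"xyz":[-0.1,-1,0.8],"angular":[0.004,0.166,-0.055]}]' 0 >/dev/null; for i in 1 2 3; do python3 -m pendant '[{"xyz":[-0.3,-1,0],"angular":[0,0,0]},{"xyz":[-0.3,-1,0],"angular":[0,0,0]},{"xyz":[-0.3,-1,0],"angular":[0,0,0]}]' >/dev/null; done; python3 -c "
from h import *
go((.4608,-.2828,.2),-11.7,-30)"
```

```text
t 40.45 q [ 1.34  0.33 -1.36  1.88  0.35  1.21  1.23] 
tcp [ 0.4505 -0.1528  0.2739] x [-0.978  0.21  -0.002] y [ 0.21   0.978 -0.003] z [ 0.001 -0.004 -1.   ] F [-0.2  0.8 -0.3] gap 0.0852 gf 0.0
GO tcp [ 0.4486 -0.2803  0.1783] xyz [-0.02  -1.275 -0.956] ang [0.0178 0.0817 0.0011] rows 2.8
```

```bash
python3 -m pendant '[{"xyz":[0,-0.6,-0.4],"angular":[0.018,0.082,0.001]},{"xyz":[0,-1,-0.4],"angular":[0.018,0.082,0.001]},{"xyz":[0,-1,-0.4],"angular":[0.018,0.082,0.001]},{"xyz":[0,-1,-0.4],"angular":[0.018,0.082,0.001]}]' >/dev/null; python3 -m pendant '[{"xyz":[-0.02,-0.27,-0.5],"angular":[0,0,0]},{"xyz":[-0.02,-0.27,-0.5],"angular":[0,0,0]},{"xyz":[-0.02,-0.27,-0.5],"angular":[0,0,0]},{"xyz":[-0.02,-0.27,-0.5],"angular":[0,0,0]}]' >/dev/null; python3 -c "
from h import *
C={n:env.camera(n) for n in('top','scene')}
print(locate(C,'vase3','vase',(.4412,-.2787,-.205),.0502,.075))
go((.4608,-.2828,.081),-11.7,-30)"
```

```text
[([0.4413, -0.2787, -0.2047], 0.088), ([0.4411, -0.2789, -0.2105], 0.12), ([0.4411, -0.2782, -0.2028], 0.051)]
t 41.65 q [ 1.    0.79 -1.01  1.51  0.53  1.72  1.27] 
tcp [ 0.4496 -0.278   0.1852] x [-0.849  0.172  0.5  ] y [0.201 0.98  0.003] z [-0.489  0.103 -0.866] F [-0.2 -0.   0.5] gap 0.0856 gf 0.0
GO tcp [ 0.4486 -0.2803  0.0593] xyz [-0.01  -0.022 -1.259] ang [-0.0005  0.0001 -0.0003] rows 2.0
```

```bash
python3 -m pendant '[{"xyz":[-0.01,-0.02,-0.4],"angular":[0,0,0]},{"xyz":[-0.01,-0.02,-0.8],"angular":[0,0,0]},{"xyz":[-0.01,-0.02,-1],"angular":[0,0,0]}]' >/dev/null; python3 -m pendant '[{"xyz":[0,0,-0.25],"angular":[0,0,0]},{"xyz":[0,0,-0.25],"angular":[0,0,0]},{"xyz":[0,0,-0.25],"angular":[0,0,0]}]'| grep -E "pos|contact"; python3 -m pendant '[{"xyz":[0,0,0],"angular":[0,0,0]},{"xyz":[0,0,0],"angular":[0,0,0]},{"xyz":[0,0,0],"angular":[0,0,0]},{"xyz":[0,0,0],"angular":[0,0,0]},{"xyz":[0,0,0],"angular":[0,0,0]},{"xyz":[0,0,0],"angular":[0,0,0]}]' 1| grep -E "pos|contact|gap"; python3 -m pendant '[{"xyz":[0,0,0.2],"angular":[0,0,0]},{"xyz":[0,0,0.6],"angular":[0,0,0]},{"xyz":[0,0,1],"angular":[0,0,0]},{"xyz":[0,0,1],"angular":[0,0,0]}]'| grep -E "pos|contact"; python3 -m pendant '[{"xyz":[0.3,0.5,1],"angular":[0,0,0]},{"xyz":[0.3,1,1],"angular":[0,0,0]},{"xyz":[0.3,1,1],"angular":[0,0,0]},{"xyz":[0.3,1,1],"angular":[0,0,0]}]'>/dev/null; for i in 1 2 3; do python3 -m pendant '[{"xyz":[0.2,1,0.1],"angular":[0,0,0]},{"xyz":[0.2,1,0.1],"angular":[0,0,0]},{"xyz":[0.2,1,0.1],"angular":[0,0,0]}]'>/dev/null; done;python3 -c "
from h import *
go((.53,.2,.37),-15,0)"
```

```text
eef_pos: [0.4489, -0.2803, 0.0603]
contact_force: [1.0, 0.6, -0.6]
eef_pos: [0.4484, -0.2804, 0.0594]
contact_force: [1.7, -0.9, 1.3]
finger_gap: 0.0505
eef_pos: [0.4497, -0.28, 0.163]
contact_force: [0.1, -0.2, -2.4]
t 45.27 q [ 0.41  0.75 -1.08  1.36  0.26  1.76  0.71] 
tcp [0.538  0.1202 0.2884] x [-0.848  0.171  0.503] y [0.199 0.98  0.003] z [-0.492  0.103 -0.865] F [ 0.8 -0.6 -2.6] gap 0.0509 gf 68.5
GO tcp [0.53  0.2   0.345] xyz [-0.08   0.798  0.566] ang [-0.0197 -0.0815 -0.0097] rows 2.8
```

```bash
python3 -m pendant '[{"xyz":[-0.1,0.8,0.8],"angular":[-0.02,-0.082,-0.01]},{"xyz":[-0.1,0.8,0.8],"angular":[-0.02,-0.082,-0.01]},{"xyz":[-0.1,0.8,0.8],"angular":[-0.02,-0.082,-0.01]},{"xyz":[-0.1,0.8,0.8],"angular":[-0.02,-0.082,-0.01]},{"xyz":[-0.1,0.8,0.8],"angular":[-0.02,-0.082,-0.01]}]'>/dev/null;  python3 -m pendant '[{"xyz":[0,1,0],"angular":[0,0,0]},{"xyz":[0,1,0],"angular":[0,0,0]},{"xyz":[0,1,0],"angular":[0,0,0]}]'>/dev/null;python3 -c "
from h import *
go((.545,.35,.35),-10,60)"
```

```text
t 46.27 q [ 0.16  0.47 -1.13  1.45  0.42  1.48  0.34] 
tcp [0.5286 0.3008 0.3674] x [-0.965  0.261  0.   ] y [0.261 0.965 0.001] z [ 0.     0.001 -1.   ] F [-0.4 -1.  -2.6] gap 0.0508 gf 68.4
GO tcp [0.5663 0.3462 0.3375] xyz [ 0.378  0.454 -0.299] ang [-0.0364 -0.1627  0.0129] rows 5.6
```

```bash
python3 -m pendant '[{"xyz":[0.38,0.45,-0.3],"angular":[-0.036,-0.163,0.013]},{"xyz":[0.38,0.45,-0.3],"angular":[-0.036,-0.163,0.013]},{"xyz":[0.38,0.45,-0.3],"angular":[-0.036,-0.163,0.013]},{"xyz":[0.38,0.45,-0.3],"angular":[-0.036,-0.163,0.013]},{"xyz":[0.38,0.45,-0.3],"angular":[-0.036,-0.163,0.013]},{"xyz":[0.38,0.45,-0.3],"angular":[-0.036,-0.163,0.013]},{"xyz":[0.38,0.45,-0.3],"angular":[-0.036,-0.163,0.013]},{"xyz":[0.38,0.45,-0.3],"angular":[-0.036,-0.163,0.013]}]'>/dev/null;python3 -c "
from h import *
f=np.radians(15)
go((.548-.006*np.cos(f),.3469-.006*np.sin(f),.255),15,60)"
```

```text
t 47.27 q [-0.35  0.33 -0.89  2.01  1.45  1.28 -0.57] 
tcp [0.5679 0.3434 0.3391] x [-0.489  0.091 -0.868] y [0.177 0.984 0.003] z [ 0.854 -0.152 -0.497] F [ 0.8  0.3 -1.3] gap 0.0507 gf 68.5
GO tcp [0.5631 0.351  0.2425] xyz [-0.048  0.076 -0.966] ang [-0.0006  0.0006  0.0699] rows 2.4
```

```bash
python3 -m pendant '[{"xyz":[-0.05,0.08,-0.6],"angular":[0,0,0.07]},{"xyz":[-0.05,0.08,-0.8],"angular":[0,0,0.07]},{"xyz":[-0.05,0.08,-0.97],"angular":[0,0,0.07]},{"xyz":[-0.05,0.08,-0.97],"angular":[0,0,0.07]},{"xyz":[-0.05,0.08,-0.97],"angular":[0,0,0.07]},{"xyz":[-0.05,0.08,-0.97],"angular":[0,0,0.07]}]'|grep pos;python3 - <<'E'
from h import *
C={n:env.camera(n) for n in("top","scene")}
s,_=st();h=s["eef_pos"][2]-.075
for z in(h,h+.005):print(round(z,3),locate(C,"vase3","stand",(.548,.347,.26),z,z+.065))
E
```

```text
eef_pos: [0.5617, 0.3541, 0.244]
t 48.12 q [-0.19  0.34 -0.87  2.3   2.01  0.89 -0.79] 
tcp [0.5612 0.3539 0.2434] x [-0.477 -0.126 -0.87 ] y [-0.264  0.965  0.005] z [ 0.838  0.232 -0.493] F [-0.5  0.1 -1.1] gap 0.051 gf 68.5
0.168 [([0.5468, 0.3513, 0.2724], 0.147), ([0.5479, 0.3517, 0.2628], 0.205), ([0.5456, 0.3524, 0.2848], 0.081)]
0.173 [([0.548, 0.3495, 0.2602], 0.167), ([0.5469, 0.3496, 0.2629], 0.214), ([0.5532, 0.3433, 0.3714], 0.074)]
```

Shift −y 4 mm, lower toward the peg.

```bash
python3 -m pendant '[{"xyz":[0.01,-0.04,0],"angular":[0,0,0]},{"xyz":[0.01,-0.04,-0.2],"angular":[0,0,0]},{"xyz":[0.01,-0.04,-0.38],"angular":[0,0,0]},{"xyz":[0.01,-0.04,-0.38],"angular":[0,0,0]},{"xyz":[0.01,-0.04,-0.38],"angular":[0,0,0]}]' |grep pos;python3 - <<'E'
from h import *
C={n:env.camera(n) for n in("top","scene")}
s,_=st();h=s["eef_pos"][2]-.075
for z in(h,h+.004):print(round(z,3),locate(C,"vase3","stand",(.548,.347,.26),z,z+.065))
cv2.imwrite("pics/f.png",cv2.resize(C["scene"]["image"][80:230,250:450],(600,450)))
E
```

```text
eef_pos: [0.5623, 0.3488, 0.2049]
t 49.05 q [-0.21  0.44 -0.85  2.33  2.1   0.98 -0.87] 
tcp [0.5625 0.3489 0.2055] x [-0.477 -0.127 -0.87 ] y [-0.263  0.965  0.004] z [ 0.839  0.231 -0.493] F [-0.2 -0.8 -2.5] gap 0.051 gf 68.4
0.13 [([0.5471, 0.3469, 0.2691], 0.161), ([0.5476, 0.347, 0.268], 0.227), ([0.5468, 0.3472, 0.2765], 0.091)]
0.134 [([0.5483, 0.3449, 0.2739], 0.178), ([0.5465, 0.3449, 0.275], 0.235), ([0.5519, 0.341, 0.2884], 0.094)]
```

View pics/f.png

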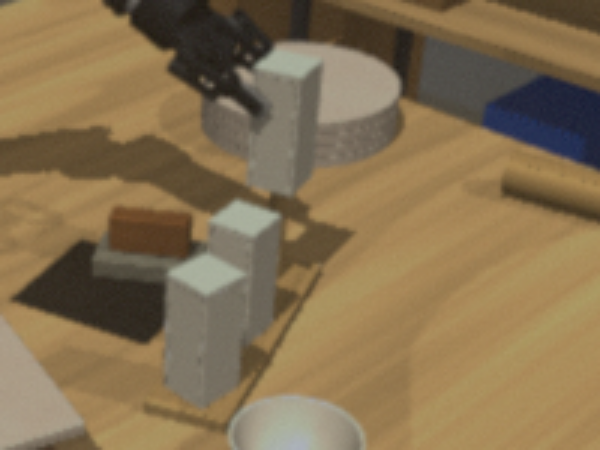

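Vase 3 hangs upright at crop (285,120), peg tip just showing under the rim at (283,200). Lowering.

```bash
python3 -m pendant '[{"xyz":[0,0,-0.15],"angular":[0,0,0]},{"xyz":[0,0,-0.3],"angular":[0,0,0]},{"xyz":[0,0,-0.45],"angular":[0,0,0]},{"xyz":[0,0,-0.6],"angular":[0,0,0]},{"xyz":[0,0,-0.75],"angular":[0,0,0]},{"xyz":[0,0,-0.9],"angular":[0,0,0]},{"xyz":[0,0,-0.9],"angular":[0,0,0]}]'| grep -E "pos|contact";python3 -m pendant '[{"xyz":[0,0,-0.1],"angular":[0,0,0]},{"xyz":[0,0,-0.17],"angular":[0,0,0]},{"xyz":[0,0,-0.17],"angular":[0,0,0]}]'| grep -E "pos|contact"; for i in 1 2 3; do python3 -m pendant '[{"xyz":[0,0,-0.02],"angular":[0,0,0]},{"xyz":[0,0,-0.02],"angular":[0,0,0]}]'|grep -E "eef_pos|contact"; done
```

```text
eef_pos: [0.562, 0.3484, 0.1132]
contact_force: [0.4, 0.2, -1.9]
eef_pos: [0.5621, 0.3485, 0.0968]
contact_force: [-0.3, -0.1, -1.5]
eef_pos: [0.5622, 0.3487, 0.0954]
contact_force: [-0.2, -0.3, -1.2]
eef_pos: [0.5622, 0.3486, 0.0933]
contact_force: [0.5, -0.4, -1.7]
eef_pos: [0.5621, 0.3486, 0.0912]
contact_force: [-0.6, 0.3, -1.7]
```

```bash
for i in 1 2 ; do python3 -m pendant '[{"xyz":[0,0,-0.015],"angular":[0,0,0]},{"xyz":[0,0,-0.015],"angular":[0,0,0]}]'|grep -E "eef_pos|contact"; done
```

```text
eef_pos: [0.5621, 0.3486, 0.0897]
contact_force: [-1.0, 0.6, -1.3]
eef_pos: [0.5624, 0.3489, 0.089]
contact_force: [-1.0, 0.1, 2.3]
```

```bash
python3 -m pendant '[{"xyz":[0,0,0],"angular":[0,0,0]},{"xyz":[0,0,0],"angular":[0,0,0]},{"xyz":[0,0,0],"angular":[0,0,0]},{"xyz":[0,0,0],"angular":[0,0,0]}]' 0.15 | grep -E "gap|contact"; python3 -m pendant '[{"xyz":[-0.17,-0.05,0.1],"angular":[0,0,0]},{"xyz":[-0.34,-0.09,0.2],"angular":[0,0,0]},{"xyz":[-0.6,-0.15,0.35],"angular":[0,0,0]},{"xyz":[-0.7,-0.12,0.8],"angular":[0,0,0]},{"xyz":[-0.7,-0.12,1],"angular":[0,0,0]},{"xyz":[-0.7,-0.12,1],"angular":[0,0,0]}]'|grep contact; python3 -m pendant '[{"xyz":[-0.1,0.6,1],"angular":[0,0.15,0]},{"xyz":[-0.1,0.6,1],"angular":[0,0.15,0]},{"xyz":[-0.1,0.6,1],"angular":[0,0.15,0]},{"xyz":[-0.1,0.6,1],"angular":[0,0.15,0]},{"xyz":[-0.1,0.6,1],"angular":[0,0.15,0]},{"xyz":[-0.1,0.6,1],"angular":[0,0.15,0]},{"xyz":[-0.1,0.6,1],"angular":[0,0.15,0]}]' 0 >/dev/null; python3 - <<'E'
from h import *
C={n:env.camera(n) for n in("top","scene")}
st()
for q,p in(("vase1",(.6346,.1445,.01)),("vase2",(.59,.2455,.16)),("vase3",(.548,.347,.26))):print(q,locate(C,q,"stand",p,.015,.08))
print("block",locate(C,"block","block",(.4473,.2386,.609),.004,.03))
print("slab",locate(C,"slab_top","slab",(.4825,-.17,-.24),.052,.052))
for n,c in C.items():
    for q in("slab_top","mat","block"):print(n,q,place(c,n,q,.052 if q=="slab_top" else .002))
    cv2.imwrite(f"pics/g_{n}.png",c["image"])
E
```

```text
contact_force: [0.1, 0.1, 0.9]
finger_gap: 0.0725
contact_force: [-0.6, 1.0, 0.0]
t 53.98 q [ 0.25  0.54 -1.35  1.71  0.54  1.09  0.51] 
tcp [0.4839 0.3959 0.2872] x [-0.985 -0.125 -0.121] y [-0.149  0.965  0.214] z [ 0.09   0.229 -0.969] F [ 0.6  0.6 -0.2] gap 0.0852 gf 0.0
vase1 [([0.636, 0.1421, 0.021], 0.07), ([0.6366, 0.1429, 0.0116], 0.058), ([0.6349, 0.1435, 0.016], 0.078)]
vase2 [([0.5906, 0.2445, 0.1697], 0.204), ([0.5906, 0.2446, 0.1682], 0.044), ([0.5895, 0.2452, 0.1738], 0.36)]
vase3 [([0.5477, 0.3442, 0.2681], 0.405), ([0.5485, 0.3451, 0.2604], 0.058), ([0.589, 0.2483, 0.3064], 0.356)]
block [([0.4312, 0.2744, 0.6127], 0.312), ([0.4331, 0.2743, 0.6248], 0.435), ([0.4293, 0.2756, 0.6281], 0.183)]
slab [([0.4809, -0.1697, -0.2875], 0.017), ([0.4809, -0.1694, -0.2892], 0.011), ([0.4816, -0.1699, -0.2873], 0.022)]
top slab_top [(0.64, [0.4817, -0.1768, 0.052], [349.0, 252.0])]
top mat [(0.89, [0.4333, 0.2107, 0.002], [192.0, 276.0]), (0.34, [0.5946, 0.2531, 0.002], [176.0, 213.0])]
top block [(0.75, [0.4312, 0.2775, 0.002], [165.0, 278.0])]
scene slab_top [(0.95, [0.4771, -0.1712, 0.052], [194.0, 220.0])]
scene mat [(0.75, [0.4316, 0.2211, 0.002], [288.0, 175.0])]
scene block [(0.79, [0.4226, 0.2825, 0.002], [299.0, 167.0])]
```

View pics/g_top.png

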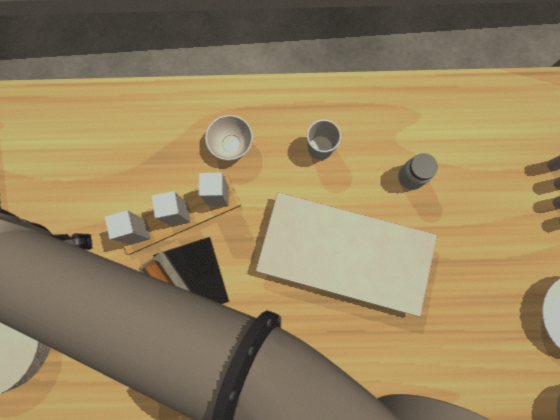

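The top view shows all three vases upright on their pegs at (127,225), (170,208) and (212,187). The slab is bare, but the arm covers the knocked block near (170,280). I'll move the arm clear to measure block and mat.

```bash
python3 -m pendant '[{"xyz":[0.2,-1,0.8],"angular":[0.03,0,-0.05]},{"xyz":[0.2,-1,0.8],"angular":[0.03,0,-0.05]},{"xyz":[0.2,-1,0.8],"angular":[0.03,0,-0.05]},{"xyz":[0.2,-1,0.8],"angular":[0.03,0,-0.05]}]' >/dev/null; for i in 1 2 3; do python3 -m pendant '[{"xyz":[0,-1,0],"angular":[0,0,0]},{"xyz":[0,-1,0],"angular":[0,0,0]},{"xyz":[0,-1,0],"angular":[0,0,0]}]' >/dev/null; done; python3 - <<'E'
from h import *
C={n:env.camera(n) for n in("top","scene")}
print("block",locate(C,"block","block",(.4312,.2744,.61),.004,.03))
P=(.433,.211,.28);b=[];cs=[]
for n,c in C.items():
    bm=masks(n,"block",(.4312,.2744,.03),c);mm=masks(n,"mat",(.433,.2,0),c,40)
    print(n,None if bm is None else bm.sum(),None if mm is None else mm.sum())
    if mm is None or bm is None: continue
    cs.append(c);b.append((mm,cv2.dilate(bm.astype(np.uint8),np.ones((5,5)))>0))
def f(q):
    e=0
    for c,(m,x) in zip(cs,b):
        s=cv2.resize(sil(c,SH["mat"],[q[0],q[1],q[2]*.2],0).astype(np.uint8),(560,420),interpolation=cv2.INTER_AREA)>0
        k=~x;e+=1-(s&m&k).sum()/((s|m)&k).sum()
    return e/len(cs)
for y0 in(.15,.3,.45):
    q=np.array([.433,.211,y0/.2])
    for d in(.02,.008,.004):r=minimize(f,q,method="Nelder-Mead",options=dict(initial_simplex=np.vstack([q]+[q+d*e for e in np.eye(3)*[1,1,3]])));q=r.x
    print("mat",q[:2],q[2]*.2,r.fun)
st();cv2.imwrite("pics/h.png",C["top"]["image"])
E
```

```text
block [([0.4286, 0.2738, 0.6268], 0.13), ([0.4313, 0.2745, 0.611], 0.106), ([0.4289, 0.2738, 0.6176], 0.153)]
top 1321 3039
scene 753 985
mat [0.43181124 0.21696006] 0.2780184889633529 0.1061595620885708
mat [0.43043608 0.21694784] 0.2947048509263155 0.10642801193273671
mat [0.43020131 0.21689255] 0.2887147060050739 0.10446005841327255
t 56.8 q [ 1.38  0.15 -1.31  1.81 -0.27  1.14  1.57] 
tcp [ 0.5025 -0.0015  0.3685] x [-0.972  0.204 -0.116] y [0.144 0.908 0.393] z [ 0.186  0.365 -0.912] F [ 1.  -0.1  0.3] gap 0.0855 gf 0.0
```

View pics/h.png

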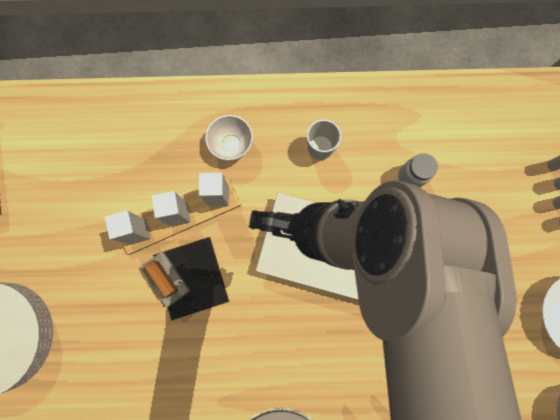

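Block's bar is at (160,278), overhanging the mat (155–228, 238–318) on its left; the vases are unchanged. Going to the block.

```bash
for i in 1 2; do python3 -m pendant '[{"xyz":[-0.3,1,0],"angular":[0,0,0]},{"xyz":[-0.3,1,0],"angular":[0,0,0]},{"xyz":[-0.3,1,0],"angular":[0,0,0]}]' >/dev/null; done; python3 -c "
from h import *
go((.430,.274,.16),35.2,0,0)"
```

```text
t 57.55 q [ 1.28 -0.3  -1.28  1.94 -0.73  1.17  1.63] 
tcp [0.4416 0.2    0.3682] x [-0.973  0.201 -0.117] y [0.141 0.91  0.39 ] z [ 0.185  0.363 -0.913] F [-0.1 -0.2  0.5] gap 0.0854 gf 0.0
GO tcp [0.43  0.274 0.16 ] xyz [-0.116  0.74  -2.082] ang [-0.0684  0.0051  0.1245] rows 4.8
```

```bash
python3 -m pendant '[{"xyz":[-0.1,0.74,-1],"angular":[-0.068,0.005,0.125]},{"xyz":[-0.1,0.74,-1],"angular":[-0.068,0.005,0.125]},{"xyz":[-0.1,0.74,-1],"angular":[-0.068,0.005,0.125]},{"xyz":[-0.1,0.74,-1],"angular":[-0.068,0.005,0.125]},{"xyz":[-0.1,0.74,-1],"angular":[-0.068,0.005,0.125]},{"xyz":[-0.1,0.74,-1],"angular":[-0.068,0.005,0.125]},{"xyz":[-0.1,0.74,-1],"angular":[-0.068,0.005,0.125]}]' >/dev/null; python3 -c "
from h import *
go((.430,.274,.14),35.2,0,0)
C={n:env.camera(n) for n in('top','scene')}
print('block',locate(C,'block','block',(.430,.274,.615),.004,.03))"
```

```text
t 58.42 q [ 0.35  0.41 -1.29  1.81  0.41  1.23  1.13] 
tcp [0.433  0.2721 0.2675] x [-0.818 -0.575 -0.001] y [-0.575  0.818  0.008] z [-0.004  0.007 -1.   ] F [-0.2 -0.4 -1. ] gap 0.0852 gf 0.0
GO tcp [0.43  0.274 0.14 ] xyz [-0.03   0.019 -1.275] ang [-0.0012 -0.0006  0.0003] rows 2.0
block [([0.4295, 0.2756, 0.6203], 0.115), ([0.4294, 0.2753, 0.619], 0.033), ([0.4277, 0.275, 0.621], 0.193)]
```

```bash
python3 -m pendant '[{"xyz":[-0.035,0.03,-0.6],"angular":[-0.001,-0.001,0.001]},{"xyz":[-0.035,0.03,-1],"angular":[-0.001,-0.001,0.001]},{"xyz":[-0.035,0.03,-1],"angular":[-0.001,-0.001,0.001]},{"xyz":[-0.035,0.03,-1],"angular":[-0.001,-0.001,0.001]}]' >/dev/null; python3 -m pendant '[{"xyz":[0,0,-0.5],"angular":[0,0,0]},{"xyz":[0,0,-1],"angular":[0,0,0]},{"xyz":[0,0,-1],"angular":[0,0,0]},{"xyz":[0,0,-1],"angular":[0,0,0]}]'|grep -E contact; python3 -c "
from h import *
go((.4295,.2752,.033),35.4,0,0)"
```

```text
contact_force: [0.0, -0.5, -0.2]
t 59.62 q [ 0.12  0.62 -1.05  2.02  0.71  0.91  0.87] 
tcp [0.4305 0.2757 0.0711] x [-0.815 -0.579 -0.007] y [-0.579  0.815 -0.003] z [ 0.008  0.001 -1.   ] F [ 0.  -0.5 -0.2] gap 0.0855 gf 0.0
GO tcp [0.4295 0.2752 0.033 ] xyz [-0.01  -0.005 -0.381] ang [-0.0002  0.0012 -0.    ] rows 0.6
```

```bash
python3 -m pendant '[{"xyz":[-0.01,0,-0.2],"angular":[0,0.001,0]},{"xyz":[-0.01,0,-0.37],"angular":[0,0.001,0]},{"xyz":[-0.01,0,-0.37],"angular":[0,0.001,0]}]'|grep -E contact; python3 -m pendant '[{"xyz":[0,0,0],"angular":[0,0,0]},{"xyz":[0,0,0],"angular":[0,0,0]},{"xyz":[0,0,0],"angular":[0,0,0]},{"xyz":[0,0,0],"angular":[0,0,0]},{"xyz":[0,0,0],"angular":[0,0,0]},{"xyz":[0,0,0],"angular":[0,0,0]},{"xyz":[0,0,0],"angular":[0,0,0]},{"xyz":[0,0,0],"angular":[0,0,0]}]' 1|grep -E "contact|gap"; python3 -c "
from h import *
st()"
```

```text
contact_force: [-0.6, -0.0, 0.8]
contact_force: [0.6, -2.0, 5.5]
finger_gap: 0.0267
t 61.0 q [ 0.07  0.68 -0.99  2.04  0.77  0.85  0.82] 
tcp [0.4284 0.2742 0.0321] x [-0.815 -0.58   0.001] y [-0.58   0.815 -0.001] z [-0.001 -0.001 -1.   ] F [ 0.6 -2.   5.5] gap 0.0267 gf 59.4
```

```bash
python3 -m pendant '[{"xyz":[0,0,0.2],"angular":[0,0,0]},{"xyz":[0,0,0.6],"angular":[0,0,0]},{"xyz":[0,0,1],"angular":[0,0,0]},{"xyz":[0,0,1],"angular":[0,0,0]}]'|grep -E contact; python3 -m pendant '[{"xyz":[0.2,-0.3,1],"angular":[0,0,-0.144]},{"xyz":[0.4,-0.6,1],"angular":[0,0,-0.144]},{"xyz":[0.4,-1,1],"angular":[0,0,-0.144]},{"xyz":[0.4,-1,1],"angular":[0,0,-0.144]},{"xyz":[0.4,-1,1],"angular":[0,0,-0.144]},{"xyz":[0.4,-1,1],"angular":[0,0,-0.144]},{"xyz":[0.4,-1,1],"angular":[0,0,-0.144]}]'|grep -E "contact"; python3 -m pendant '[{"xyz":[0.3,-0.5,0],"angular":[0,0,0]},{"xyz":[0.4,-1,0],"angular":[0,0,0]},{"xyz":[0.4,-1,0],"angular":[0,0,0]},{"xyz":[0.4,-1,0],"angular":[0,0,0]}]'|grep contact; python3 -c "
from h import *
go((.5273,-.0134,.2),-16.5,0,0)
C={n:env.camera(n) for n in('top','scene')}
for z in (.2,.205):print('block',locate(C,'block','block',(.51,.074,-.288),z,z+.03))"
```

```text
contact_force: [1.1, -1.1, -4.3]
contact_force: [-0.4, 1.0, -4.0]
contact_force: [0.2, 0.6, -3.2]
t 62.88 q [ 0.57  0.34 -1.01  1.86  0.32  1.12  0.73] 
tcp [0.5078 0.0746 0.2311] x [-0.96   0.281  0.003] y [0.281 0.96  0.   ] z [-0.003  0.001 -1.   ] F [ 0.2  0.6 -3.2] gap 0.0264 gf 61.9
GO tcp [ 0.5273 -0.0134  0.2   ] xyz [ 0.195 -0.88  -0.311] ang [-0.0002 -0.0004 -0.0005] rows 1.5
block [([0.504, 0.0797, -0.2936], 0.167), ([0.504, 0.0797, -0.2936], 0.167)]
block [([0.5095, 0.0739, -0.2882], 0.184), ([0.5095, 0.0739, -0.2882], 0.184)]
```

```bash
python3 -m pendant '[{"xyz":[0.18,-0.5,0],"angular":[0,0,-0.001]},{"xyz":[0.18,-0.88,-0.4],"angular":[0,0,-0.001]},{"xyz":[0.18,-0.88,-0.8],"angular":[0,0,-0.001]},{"xyz":[0.18,-0.88,-1],"angular":[0,0,-0.001]},{"xyz":[0.18,-0.88,-1],"angular":[0,0,-0.001]}]' >/dev/null; python3 -m pendant '[{"xyz":[0,0,-0.2],"angular":[0,0,0]},{"xyz":[0,0,-0.35],"angular":[0,0,0]},{"xyz":[0,0,-0.35],"angular":[0,0,0]},{"xyz":[0,0,-0.35],"angular":[0,0,0]}]'|grep contact; python3 -c "
from h import *
go((.5259,-.013,.085),-16.5,0,0)
C={n:env.camera(n) for n in('top','scene')}
for z in (.065,):print('block',locate(C,'block','block',(.527,-.0134,-.288),z,z+.03))
print('slab',locate(C,'slab_top','slab',(.481,-.1697,-.288),.052,.052))
cv2.imwrite('pics/i.png',C['scene']['image'])"
```

```text
contact_force: [0.0, 0.2, -2.3]
t 64.3 q [ 0.59  0.52 -0.86  1.97  0.51  0.89  0.73] 
tcp [ 0.5264 -0.0136  0.0968] x [-0.958  0.288  0.001] y [0.288 0.958 0.   ] z [-0.001  0.001 -1.   ] F [ 0.   0.2 -2.3] gap 0.0268 gf 61.8
GO tcp [ 0.5259 -0.013   0.085 ] xyz [-0.005  0.006 -0.118] ang [-0.0001 -0.0002  0.0007] rows 0.2
block [([0.5244, -0.0098, -0.2845], 0.477), ([0.5257, -0.01, -0.2774], 0.814), ([0.5243, -0.0094, -0.3067], 0.129)]
slab [([0.4799, -0.1698, -0.2812], 0.111), ([0.4799, -0.1698, -0.2812], 0.111)]
```

View pics/i.png

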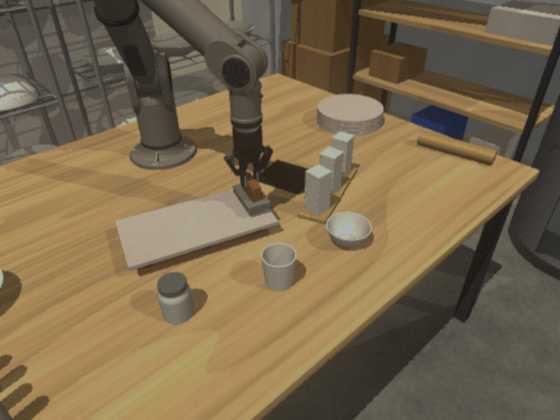

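Block held level over the left end of the slab at (250,200). Lowering to contact.

```bash
python3 -m pendant '[{"xyz":[0,0,-0.08],"angular":[0,0,0.0005]},{"xyz":[0,0,-0.15],"angular":[0,0,0.0005]},{"xyz":[0,0,-0.15],"angular":[0,0,0.0005]}]'|grep -E "pos|contact"; for i in 1 2 3; do python3 -m pendant '[{"xyz":[0,0,-0.015],"angular":[0,0,0]},{"xyz":[0,0,-0.02],"angular":[0,0,0]},{"xyz":[0,0,-0.02],"angular":[0,0,0]}]'|grep -E "eef_pos|contact"; done
```

```text
eef_pos: [0.5254, -0.0139, 0.0806]
contact_force: [-0.1, 0.8, -3.7]
eef_pos: [0.5261, -0.0137, 0.0796]
contact_force: [-1.3, 0.8, -3.5]
eef_pos: [0.5261, -0.0138, 0.0776]
contact_force: [-1.2, 0.1, -0.7]
eef_pos: [0.5261, -0.0137, 0.0756]
contact_force: [-3.0, 0.2, 0.6]
```

```bash
python3 -m pendant '[{"xyz":[0,0,-0.025],"angular":[0,0,0]},{"xyz":[0,0,-0.045],"angular":[0,0,0]},{"xyz":[0,0,-0.045],"angular":[0,0,0]}]'|grep -E "eef_pos|contact"; python3 -c "
from h import *
go((.4333,-.3256,.071),-16.5,0,0)"
```

```text
eef_pos: [0.5261, -0.0137, 0.0712]
contact_force: [-4.6, -0.4, 6.5]
t 66.47 q [ 0.56  0.56 -0.84  1.98  0.55  0.85  0.7 ] 
tcp [ 0.5261 -0.0137  0.0712] x [-0.958  0.285  0.002] y [ 0.285  0.958 -0.   ] z [-0.002  0.    -1.   ] F [-4.6 -0.4  6.5] gap 0.0263 gf 63.2
GO tcp [ 0.4333 -0.3256  0.071 ] xyz [-9.280e-01 -3.119e+00 -2.000e-03] ang [-0.     -0.0003  0.0002] rows 5.2
```

```bash
python3 -m pendant '[{"xyz":[-0.02,-0.065,0],"angular":[0,0,0]},{"xyz":[-0.04,-0.13,0],"angular":[0,0,0]},{"xyz":[-0.06,-0.195,0],"angular":[0,0,0]},{"xyz":[-0.08,-0.26,0],"angular":[0,0,0]},{"xyz":[-0.1,-0.325,0],"angular":[0,0,0]},{"xyz":[-0.12,-0.39,0],"angular":[0,0,0]},{"xyz":[-0.135,-0.455,0],"angular":[0,0,0]},{"xyz":[-0.155,-0.52,0],"angular":[0,0,0]},{"xyz":[-0.175,-0.585,0],"angular":[0,0,0]},{"xyz":[-0.195,-0.65,0],"angular":[0,0,0]},{"xyz":[-0.215,-0.715,0],"angular":[0,0,0]},{"xyz":[-0.232,-0.78,0],"angular":[0,0,0]}]'|grep -E "eef_pos|contact"
```

```text
eef_pos: [0.506, -0.0893, 0.0723]
contact_force: [0.9, 5.4, 5.2]
```

```bash
python3 -m pendant '[{"xyz":[-0.02,-0.065,-0.003],"angular":[0,0,0]},{"xyz":[-0.04,-0.13,-0.006],"angular":[0,0,0]},{"xyz":[-0.06,-0.195,-0.008],"angular":[0,0,0]},{"xyz":[-0.08,-0.26,-0.008],"angular":[0,0,0]},{"xyz":[-0.1,-0.325,-0.008],"angular":[0,0,0]},{"xyz":[-0.12,-0.39,-0.008],"angular":[0,0,0]},{"xyz":[-0.135,-0.455,-0.008],"angular":[0,0,0]},{"xyz":[-0.155,-0.52,-0.008],"angular":[0,0,0]},{"xyz":[-0.175,-0.585,-0.008],"angular":[0,0,0]},{"xyz":[-0.195,-0.65,-0.008],"angular":[0,0,0]},{"xyz":[-0.215,-0.715,-0.008],"angular":[0,0,0]},{"xyz":[-0.232,-0.78,-0.008],"angular":[0,0,0]}]'|grep -E "eef_pos|contact"; python3 -c "
from h import *
st()"
```

```text
eef_pos: [0.483, -0.1674, 0.0714]
contact_force: [1.6, 5.2, 5.8]
t 69.47 q [ 0.88  0.53 -0.84  2.02  0.53  0.82  1.02] 
tcp [ 0.483  -0.1674  0.0714] x [-0.959  0.284 -0.003] y [0.284 0.959 0.005] z [ 0.005  0.003 -1.   ] F [1.6 5.2 5.8] gap 0.0263 gf 63.1
```

```bash
python3 -m pendant '[{"xyz":[-0.02,-0.065,-0.002],"angular":[0,0,0]},{"xyz":[-0.04,-0.13,-0.004],"angular":[0,0,0]},{"xyz":[-0.06,-0.195,-0.004],"angular":[0,0,0]},{"xyz":[-0.08,-0.26,-0.004],"angular":[0,0,0]},{"xyz":[-0.1,-0.325,-0.004],"angular":[0,0,0]},{"xyz":[-0.12,-0.39,-0.004],"angular":[0,0,0]},{"xyz":[-0.135,-0.455,-0.004],"angular":[0,0,0]},{"xyz":[-0.155,-0.52,-0.004],"angular":[0,0,0]},{"xyz":[-0.175,-0.585,-0.004],"angular":[0,0,0]},{"xyz":[-0.195,-0.65,-0.004],"angular":[0,0,0]},{"xyz":[-0.215,-0.715,-0.004],"angular":[0,0,0]},{"xyz":[-0.232,-0.78,-0.004],"angular":[0,0,0]}]'|grep -E "eef_pos|contact"
```

```text
eef_pos: [0.4598, -0.2456, 0.0709]
contact_force: [1.7, 6.9, 6.7]
```

```bash
python3 -m pendant '[{"xyz":[-0.02,-0.065,0],"angular":[0,0,0]},{"xyz":[-0.04,-0.13,0],"angular":[0,0,0]},{"xyz":[-0.06,-0.195,0],"angular":[0,0,0]},{"xyz":[-0.08,-0.26,0],"angular":[0,0,0]},{"xyz":[-0.1,-0.325,0],"angular":[0,0,0]},{"xyz":[-0.12,-0.39,0],"angular":[0,0,0]},{"xyz":[-0.135,-0.455,0],"angular":[0,0,0]},{"xyz":[-0.155,-0.52,0],"angular":[0,0,0]},{"xyz":[-0.175,-0.585,0],"angular":[0,0,0]},{"xyz":[-0.195,-0.65,0],"angular":[0,0,0]},{"xyz":[-0.215,-0.715,0],"angular":[0,0,0]},{"xyz":[-0.24,-0.8,0],"angular":[0,0,0]}]'|grep -E "eef_pos|contact"; python3 -c "
from h import *
s,_=st()
a=.288;d=s['eef_pos'][:2]-[.481,-.1697];print('slab coords',d@[np.cos(a),-np.sin(a)],d@[np.sin(a),np.cos(a)])"
```

```text
eef_pos: [0.4357, -0.3255, 0.0708]
contact_force: [2.5, 6.9, 7.3]
t 72.47 q [ 1.15  0.57 -0.81  1.95  0.54  0.85  1.34] 
tcp [ 0.4357 -0.3255  0.0708] x [-0.959  0.283 -0.003] y [0.283 0.959 0.003] z [ 0.003  0.003 -1.   ] F [2.5 6.9 7.3] gap 0.0264 gf 63.2
slab coords 0.0008645865085967082 -0.16227336551891894
```

```bash
python3 -m pendant '[{"xyz":[0.02,0.065,0],"angular":[0,0,0]},{"xyz":[0.04,0.13,0],"angular":[0,0,0]},{"xyz":[0.06,0.195,0],"angular":[0,0,0]},{"xyz":[0.08,0.26,0],"angular":[0,0,0]},{"xyz":[0.1,0.325,0],"angular":[0,0,0]},{"xyz":[0.12,0.39,0],"angular":[0,0,0]},{"xyz":[0.135,0.455,0],"angular":[0,0,0]},{"xyz":[0.155,0.52,0],"angular":[0,0,0]},{"xyz":[0.175,0.585,0],"angular":[0,0,0]},{"xyz":[0.195,0.65,0],"angular":[0,0,0]},{"xyz":[0.215,0.715,0],"angular":[0,0,0]},{"xyz":[0.232,0.78,0],"angular":[0,0,0]}]'|grep -E "eef_pos|contact"
```

```text
eef_pos: [0.4569, -0.2536, 0.0709]
contact_force: [-2.3, -7.4, 7.7]
```

```bash
python3 -m pendant '[{"xyz":[0.02,0.065,0.002],"angular":[0,0,0]},{"xyz":[0.04,0.13,0.004],"angular":[0,0,0]},{"xyz":[0.06,0.195,0.005],"angular":[0,0,0]},{"xyz":[0.08,0.26,0.005],"angular":[0,0,0]},{"xyz":[0.1,0.325,0.005],"angular":[0,0,0]},{"xyz":[0.12,0.39,0.005],"angular":[0,0,0]},{"xyz":[0.135,0.455,0.005],"angular":[0,0,0]},{"xyz":[0.155,0.52,0.005],"angular":[0,0,0]},{"xyz":[0.175,0.585,0.005],"angular":[0,0,0]},{"xyz":[0.195,0.65,0.005],"angular":[0,0,0]},{"xyz":[0.215,0.715,0.005],"angular":[0,0,0]},{"xyz":[0.232,0.78,0.005],"angular":[0,0,0]}]'|grep -E "eef_pos|contact"
```

```text
eef_pos: [0.48, -0.1751, 0.0711]
contact_force: [-1.9, -7.2, 7.0]
```

```bash
python3 -m pendant '[{"xyz":[0.02,0.065,0.002],"angular":[0,0,0]},{"xyz":[0.04,0.13,0.003],"angular":[0,0,0]},{"xyz":[0.06,0.195,0.003],"angular":[0,0,0]},{"xyz":[0.08,0.26,0.003],"angular":[0,0,0]},{"xyz":[0.1,0.325,0.003],"angular":[0,0,0]},{"xyz":[0.12,0.39,0.003],"angular":[0,0,0]},{"xyz":[0.135,0.455,0.003],"angular":[0,0,0]},{"xyz":[0.155,0.52,0.003],"angular":[0,0,0]},{"xyz":[0.175,0.585,0.003],"angular":[0,0,0]},{"xyz":[0.195,0.65,0.003],"angular":[0,0,0]},{"xyz":[0.215,0.715,0.003],"angular":[0,0,0]},{"xyz":[0.232,0.78,0.003],"angular":[0,0,0]}]'|grep -E "eef_pos|contact"
```

```text
eef_pos: [0.5031, -0.0968, 0.0712]
contact_force: [-2.8, -7.6, 6.9]
```

```bash
python3 -m pendant '[{"xyz":[0.02,0.065,0],"angular":[0,0,0]},{"xyz":[0.04,0.13,0],"angular":[0,0,0]},{"xyz":[0.06,0.195,0],"angular":[0,0,0]},{"xyz":[0.08,0.26,0],"angular":[0,0,0]},{"xyz":[0.1,0.325,0],"angular":[0,0,0]},{"xyz":[0.12,0.39,0],"angular":[0,0,0]},{"xyz":[0.135,0.455,0],"angular":[0,0,0]},{"xyz":[0.155,0.52,0],"angular":[0,0,0]},{"xyz":[0.175,0.585,0],"angular":[0,0,0]},{"xyz":[0.195,0.65,0],"angular":[0,0,0]},{"xyz":[0.215,0.715,0],"angular":[0,0,0]},{"xyz":[0.235,0.79,0],"angular":[0,0,0]}]'|grep -E "eef_pos|contact"; python3 -m pendant '[{"xyz":[0.01,0.02,0],"angular":[0,0,0]},{"xyz":[0.01,0.02,0],"angular":[0,0,0]}]'|grep -E "eef_pos|contact";  python3 -c "
from h import *
s,_=st()
a=.288;d=s['eef_pos'][:2]-[.481,-.1697];print('slab coords',d@[np.cos(a),-np.sin(a)],d@[np.sin(a),np.cos(a)])"
```

```text
eef_pos: [0.5266, -0.0179, 0.071]
contact_force: [-1.8, -7.7, 6.2]
eef_pos: [0.5275, -0.015, 0.071]
contact_force: [-2.3, -4.9, 7.1]
t 78.72 q [ 0.56  0.56 -0.83  1.98  0.55  0.85  0.7 ] 
tcp [ 0.5275 -0.015   0.071 ] x [-0.958  0.287 -0.   ] y [ 0.287  0.958 -0.003] z [-0.001 -0.003 -1.   ] F [-2.3 -4.9  7.1] gap 0.0268 gf 63.4
slab coords 0.0006461982642237142 0.16148552845124772
```

```bash
python3 -m pendant '[{"xyz":[0.01,0.03,0],"angular":[0,0,0]},{"xyz":[0.01,0.03,0],"angular":[0,0,0]}]'|grep -E "eef_pos|contact"; python3 -m pendant '[{"xyz":[0,0,0.15],"angular":[0,0,0]},{"xyz":[0,0,0.5],"angular":[0,0,0]},{"xyz":[0,0,1],"angular":[0,0,0]},{"xyz":[0,0,1],"angular":[0,0,0]}]'|grep -E "contact"; python3 -m pendant '[{"xyz":[-0.2,0.4,0.8],"angular":[0,0,0.092]},{"xyz":[-0.4,0.9,0.8],"angular":[0,0,0.092]},{"xyz":[-0.4,1,0.8],"angular":[0,0,0.092]},{"xyz":[-0.4,1,0.8],"angular":[0,0,0.092]},{"xyz":[-0.4,1,0.8],"angular":[0,0,0.092]},{"xyz":[-0.4,1,0.8],"angular":[0,0,0.092]}]'|grep -E "pos|contact"; python3 -m pendant '[{"xyz":[-0.5,1,0],"angular":[0,0,0]},{"xyz":[-0.5,1,0],"angular":[0,0,0]},{"xyz":[-0.5,1,0],"angular":[0,0,0]}]'|grep -E "pos|contact"; python3 -c "
from h import *
go((.4298,.2166,.18),16.6,0,0)
C={n:env.camera(n) for n in('top','scene')}
print('block',locate(C,'block','block',(.438,.187,.29),.217,.25))"
```

```text
eef_pos: [0.5285, -0.0124, 0.071]
contact_force: [-2.7, -6.5, 7.4]
contact_force: [-0.1, 0.0, -4.6]
eef_pos: [0.4876, 0.0888, 0.2497]
contact_force: [-0.7, -0.7, -3.4]
eef_pos: [0.4356, 0.1937, 0.251]
contact_force: [0.4, -1.4, -4.2]
t 80.6 q [ 0.49  0.3  -1.21  1.91  0.31  1.15  1.03] 
tcp [0.4356 0.1937 0.251 ] x [-0.957 -0.29   0.001] y [-0.29   0.957  0.001] z [-0.001  0.001 -1.   ] F [ 0.4 -1.4 -4.2] gap 0.0264 gf 62.0
GO tcp [0.4298 0.2166 0.18  ] xyz [-0.058  0.229 -0.71 ] ang [-0.0001 -0.0002 -0.0007] rows 1.2
block [([0.4351, 0.1946, 0.2956], 0.363), ([0.4411, 0.1846, 0.297], 0.558), ([0.4299, 0.1982, 0.2955], 0.113)]
```

```bash
python3 -m pendant '[{"xyz":[-0.06,0.22,-0.3],"angular":[0,0,0]},{"xyz":[-0.06,0.22,-0.7],"angular":[0,0,0]},{"xyz":[-0.06,0.22,-1],"angular":[0,0,0]},{"xyz":[-0.06,0.22,-1],"angular":[0,0,0]}]'>/dev/null; python3 -m pendant '[{"xyz":[0,0,-0.4],"angular":[0,0,0]},{"xyz":[0,0,-0.8],"angular":[0,0,0]},{"xyz":[0,0,-1],"angular":[0,0,0]},{"xyz":[0,0,-1],"angular":[0,0,0]}]'|grep -E "pos|contact";  python3 - <<'E'
from h import *
go((.4298,.2155,.036),16.6,0,0)
C={n:env.camera(n) for n in("top","scene")}
print(locate(C,"block","block",(.431,.2155,.29),.02,.05))
P=[proj(C["top"],p) for p in((.431,.2155,.004),)];print(P)
cv2.imwrite("pics/j.png",cv2.resize(C["scene"]["image"][100:250,220:420],(600,450)))
E
```

```text
eef_pos: [0.4322, 0.2116, 0.0507]
contact_force: [0.4, 0.1, -4.0]
t 81.8 q [ 0.18  0.58 -0.95  2.09  0.66  0.81  0.68] 
tcp [0.4322 0.2116 0.0507] x [-0.959 -0.283  0.003] y [-0.283  0.959 -0.   ] z [-0.003 -0.001 -1.   ] F [ 0.4  0.1 -4. ] gap 0.0264 gf 61.9
GO tcp [0.4298 0.2155 0.036 ] xyz [-0.024  0.039 -0.147] ang [ 0.0002 -0.0004  0.0004] rows 0.2
[([0.4324, 0.2149, 0.2826], 0.541), ([0.5219, 0.2166, 0.2322], 0.867), ([0.4281, 0.2165, 0.285], 0.198)]
[array([189.58583754, 277.46170667])]
```

View pics/j.png

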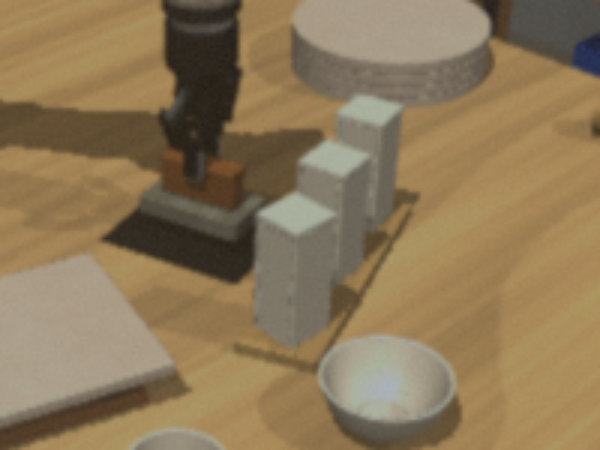

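Block hangs level above the mat at crop (200,205), with the vases all seated. Lowering onto the mat.

```bash
python3 -m pendant '[{"xyz":[-0.02,0.03,-0.08],"angular":[0,0,0]},{"xyz":[-0.02,0.03,-0.14],"angular":[0,0,0]},{"xyz":[-0.02,0.03,-0.14],"angular":[0,0,0]}]'|grep -E "pos|contact"; for i in 1 2 3; do python3 -m pendant '[{"xyz":[0,0,-0.015],"angular":[0,0,0]},{"xyz":[0,0,-0.015],"angular":[0,0,0]}]'|grep -E "eef_pos|contact"; done
```

```text
eef_pos: [0.4291, 0.215, 0.0361]
contact_force: [0.1, 0.3, -4.3]
eef_pos: [0.4296, 0.2152, 0.0351]
contact_force: [0.0, -0.1, -3.7]
eef_pos: [0.4296, 0.2151, 0.0335]
contact_force: [-0.6, 0.5, -4.2]
eef_pos: [0.4296, 0.2152, 0.0322]
contact_force: [-1.3, -0.6, 0.1]
```

Contact. Release, rise straight up, and move clear.

```bash
python3 -m pendant '[{"xyz":[0,0,0],"angular":[0,0,0]},{"xyz":[0,0,0],"angular":[0,0,0]},{"xyz":[0,0,0],"angular":[0,0,0]},{"xyz":[0,0,0],"angular":[0,0,0]},{"xyz":[0,0,0],"angular":[0,0,0]}]' 0.2|grep -E "contact|gap"; python3 -m pendant '[{"xyz":[0,0,0.3],"angular":[0,0,0]},{"xyz":[0,0,0.7],"angular":[0,0,0]},{"xyz":[0,0,1],"angular":[0,0,0]},{"xyz":[0,0,1],"angular":[0,0,0]}]'|grep contact; for i in 1 2 3; do python3 -m pendant '[{"xyz":[0.3,-0.6,0.7],"angular":[0,0,0]},{"xyz":[0.3,-1,0.7],"angular":[0,0,0]},{"xyz":[0.3,-1,0.7],"angular":[0,0,0]}]'>/dev/null; done; python3 - <<'E'
from h import *
C={n:env.camera(n) for n in("top","scene")}
st()
print("block",locate(C,"block","block",(.431,.2155,.29),.004,.03))
for q,p in(("vase1",(.6346,.1445,.01)),("vase2",(.59,.2455,.16)),("vase3",(.548,.347,.26))):print(q,locate(C,q,"stand",p,.015,.08)[:2])
for q in("bowl","jar","mug"):print(q,place(C["top"],"top",q,0)[:1])
cv2.imwrite("pics/k.png",C["top"]["image"])
E
```

```text
contact_force: [-0.0, 0.2, -0.3]
finger_gap: 0.0684
contact_force: [-0.2, -0.0, 0.7]
t 85.47 q [ 0.99  0.32 -1.17  1.67  0.3   1.35  1.63] 
tcp [ 0.5193 -0.0843  0.3408] x [-0.959 -0.284  0.003] y [-0.284  0.959  0.001] z [-0.003  0.    -1.   ] F [ 0.9  0.4 -0.2] gap 0.0684 gf 0.0
block [([0.4296, 0.2163, 0.2965], 0.118), ([0.4296, 0.2163, 0.2965], 0.118)]
vase1 [([0.6345, 0.1432, 0.0087], 0.046), ([0.6344, 0.1429, 0.0095], 0.056)]
vase2 [([0.5918, 0.2449, 0.1765], 0.222), ([0.5917, 0.2453, 0.1674], 0.038)]
vase3 [([0.548, 0.3464, 0.2889], 0.229), ([0.5474, 0.346, 0.2652], 0.046)]
bowl [(0.76, [0.7721, 0.1068, 0.0], [233.0, 146.0])]
jar [(0.68, [0.6339, 0.1464, 0.0], [218.0, 198.0])]
mug []
```

View pics/k.png

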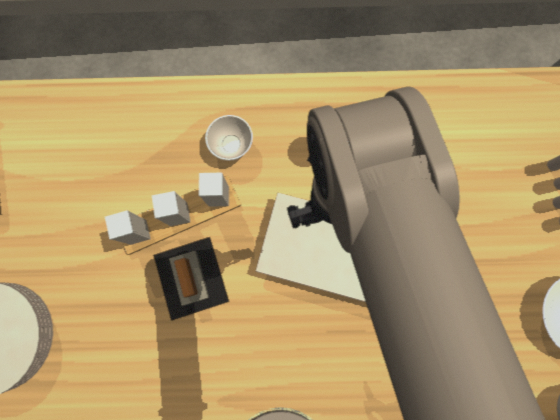

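The top view shows the block flat and well inside the mat at (188,278), and all three vases seated at (127,225), (170,208) and (212,187). The bowl hasn't moved, and the robot is touching nothing. Handing in.

```bash
python3 -c "
from workcell import env
print(env.close_job())"
```

```text
the job is handed in; nothing more can be done
None
```

The job is handed in: all three vases stand upside down on their pegs, the slab was rubbed from left to right and back at about 9–11 N, and the block lies flat inside its mat; the bowl did not move, and the jar and cup (hidden by the arm in the last view) were not approached.

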